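# Wind back a ratchet bar feeder and reload it

## Task

Reload the ratchet bar feeder: flip its pawl up and right over so that it stays out of the teeth, then wind the crank backwards (clockwise from above) until the pusher is fully home against its stop. Lay the plain steel housing bar flat in the channel between the pusher and the end stop, swing the pawl back down into the teeth so that it holds the wheel, and let go of everything. Do not knock over or shove aside the other things round the feeder and the bar.

Things in the scene. Friction and masses are not known exactly. Their poses are not given: they have to be found in the camera images.
- feeder: Ratchet bar feeder, fixed to the bench. Base plate top 12 mm above the table, x -58..122, y -80..128 mm. Origin: on the upright wheel axis, at table height; x points from the wheel to the channel, y along the channel the way the pusher feeds. Steel ratchet wheel 96 mm across, 12 saw teeth on its top face (tips 52 mm, hub 66 mm above the table). Pawl bracket at y = 105 mm, x -14..14, 72 mm high.
- wheel (a joint): Turn of ratchet wheel and crank, rad: 0 = home (wound back, on its stop), grows anticlockwise from above as it feeds, at most 2.75; starts at 1.4 to 2.5. Friction holds it where left (some 2 N at the knob). Pawl down: turns forward clicking, backwards only the play in one tooth (up to 0.52). It drives the pusher 23 mm per rad by a rack, so the bar has room only when home.
- pawl (a joint): Swing of the pawl about its level hinge (feeder x axis direction, at x 0, y 105 mm, 64 mm above the table), rad: 0 = down in a tooth gap, up to 0.14 riding on a tooth; grows as it is lifted over away from the wheel, stop at 1.9. Moved by its weight alone: let go below about 1.1 it falls back into the teeth, past about 1.4 it falls over to the stop and stays. Under 2 N moves it.
- pawl_ball (a point): Centre of the black 18 mm ball on a 6 mm stalk on the pawl arm, for lifting the pawl. Circles the hinge at 47 mm radius: pawl down, it is 33 mm from the hinge towards the wheel and 34 mm above it (98 mm above the table); pawl right over, 43 mm beyond the hinge and 20 mm above it. The arm is 10 mm wide, its top 30 mm under the ball centre when down.
- crank_grip (a point): Point on the axis of the upright black crank knob, 86 mm above the table. Knob 16 mm diameter, from 64 (crank arm top) to 102 mm above the table, spins freely on its pin; circles the wheel axis at 60 mm radius. Wheel home: at feeder x = -60 mm, y = 0; at wheel angle q it stands in direction 180 degrees + q.
- channel_seat (a point): Where the bar's centre belongs: middle of the channel when the pusher is home, at feeder x 98, y -7 mm, 20.5 mm above the table; axes as the feeder's. Channel floor 12 mm above the table, 25 mm wide (x) between bevelled lips only 6 mm high, 106 mm long (y) between pusher (home, top 31 mm above the table) and end stop (28 mm). Wheel rim 50 mm from this point.
- housing_center (a point): Centre of the loose plain steel housing bar, 18 x 90 x 17 mm (x, y, z), 0.16 kg, its long side along its y axis; has a slot and a small bore on top. It lies flat on the table left or right of the feeder. Hold it across its x, only in its upper 10 mm, so that the fingers clear the channel lips when it is laid down. Either end may face either way in the channel.
- feeler_set: Bystander: feeler gauge in its case, 14 x 97 x 16 mm, a look-alike of the bar but thinner, made of leaves; lies flat on the other side of the feeder. Origin at the centre of its underside.
- loupe: Bystander: black eye loupe, 34 mm diameter, 30 mm high, standing about 62 mm from the bar's centre on its +x side. Origin at the centre of its underside.
- lock_fluid: Bystander: small standing red bottle 18 x 24 x 61 mm beside the feeler gauge. Origin at the centre of its underside.
- oiler: Bystander: standing oil bottle with spout, 32 mm diameter, 108 mm high, near the pusher end of the channel. Origin at the centre of its underside.
- glue_pot: Bystander: white pot, 57 mm diameter, 62 mm high, near the plate's corner past the end stop. Origin at the centre of its underside.
- setup_block: Bystander: ground steel block 50 x 50 x 25 mm lying in front of the plate on the pawl's side. Origin at the centre of its underside.
Mind the look-alikes: they are no part of the job. Leave any yellow look-alike of the part that bears housing_center alone.

How it is judged:
By the outcome, as a careful person would: the job done as asked, in the order asked, and still so for the second after the job is handed in, with the robot touching nothing.
It also fails if it takes over 72 s, if anything falls off the work surface, if the arm or the gripper's body presses on something with over 40 N, if the wrist force passes 120 N, or if a joint passes its speed limit or range.

## Robot

A 6-joint arm with a two-finger parallel gripper is mounted at the origin on a cart in front of the work surface, level with it; the furniture and walls round the work are solid. World frame = base frame: x ahead of the robot, y to its left, z up, the work surface at z = 0. Lengths are in m, angles in rad, forces in N, time in s.
With the tool pointing down it reaches from about 0.225 to 0.875 m from the base axis. Payload 3.4 kg.
Tool frame: the origin (TCP) lies at the very end of the fingers, on their centre line; the grasp point (between the pads) lies 19 mm behind it (grasp_offset is the distance from the TCP to the grasp point, in m); y points along the fingers, z is the direction in which the jaws open and shut, and the axes are right-handed (so a half turn about y gives the same grasp; the last joint's range is limited). The gripper opens to 85 mm and grips with 20 to 120 N. Pads are 22 mm wide; open, the fingers measure 114 mm over their backs; the gripper's body (76 mm by 85 mm) begins 54 mm behind the grasp point. The pads swing forward as they close: fully open they stand 13 mm farther back than shut.
Start: joints at [-1.387, 0.276, 1.505, -0, 1.361, -0.121], TCP at [0.173, -0.549, 0.192] pointing down, gripper open.
Joint ranges: [-2.89, 2.89], [-0.75, 2.08], [0.22, 2.7], [-1.18, 4.32], [0.11, 2.71], [-2.7, 2.7]. Speed limits (rad/s): [2.57, 2.57, 3.14, 3.14, 3.14, 3.14].

## Interface

Orientations are given as a unit quaternion [w, x, y, z].
In Python, from rig import get_state, get_image, sign_off, grasp_offset gives the robot as it stands.
- The arm moves only by the shell command python3 -m jog 'ROWS' [FORCE]. ROWS is JSON, one flat list of numbers, 7 for each row, row after row: the closure in counts, from 0 (fully open) to 255 (shut), then the shift along the tool's x, y, z in cm, then the turn, a rotation vector about the tool's x, y, z in units of 8 degrees (1.0 is 8 degrees). In form: [jaw, tx, ty, tz, rx, ry, rz, jaw, tx, ty, tz, rx, ry, rz, ...]. A call has 1 to 12 rows; each row is the pose to reach, as a shift and turn from the pose commanded when the call began, along the tool's axes at that moment; what a row does not reach only later rows make up. A row lasts 1/8 s, in which the tool goes at most 62.5 mm and 10.7 degrees, less where a joint would pass 70% of its speed; a pose out of reach is approached as far as the arm can. A call with a gripper value outside its range is refused whole. The fingers move at their own pace and stop on an object; FORCE is the grip in N (left out, the last holds). Time passes only in rows, so rows that repeat a pose let the fingers close. It gives the time, the measured TCP pose, the force and the opening at its end, in the units of the state.
- get_state(): the state, without advancing time (a new reading comes with each control period).
- get_image(name): name is "scene" or "top" or "wrist"; returns a dict with "color" (420x560x3 uint8, blue, green, red), "mtx" (3x3 intrinsics, pixels), "R" (3x3) and "t" (3): a world point X has camera coordinates R X + t; the wrist camera has in their place "tool_from_camera" (4x4, takes a point from camera to tool coordinates, whose origin is the TCP and whose axes are the tool frame's). Camera axes: x right, y down, z forward; pixel columns grow to the right and rows downward; lengths in m; the calibration is good to about 2 mm. A picture is of the moment at which its call begins: read the wrist's pose just before it. There is no depth.
- sign_off(): hands the job in, once; it reports no verdict.
The state is a dict: "clock": time; "qpos": joint angles; "qd": joint speeds; "effort": joint torques, N m; "position": TCP position; "ee_rot": TCP orientation; "contact_force": force on the tool from outside, world axes, zero at the start; "moment": the same for the moment, N m; "width": finger opening in m.
Only numpy, scipy, OpenCV 4.12 (cv2) and the standard library are available. Lean on these libraries where they do the work, as an engineer would, in place of code of your own. Each camera call takes 0.05 s, during which the arm holds its last target.

## Working session

There is one attempt and no reset: what is moved stays moved. The work goes in short steps, Python scripts to look and compute and a shell command to move; the robot and the scene stay as the last step left them, time stands still between calls to the robot, and variables do not carry over. Pictures are saved under pics/ and viewed, and the job is handed in when it is done.

```bash
mkdir -p pics; ls
python3 - <<'E'
from rig import *
import cv2
s=get_state();print(s, grasp_offset)
for n in ("scene","top","wrist"):
    im=get_image(n);cv2.imwrite(f"pics/a_{n}.png",im["color"])
    print(n,im["mtx"].tolist(),im.get("R"),im.get("t"),im.get("tool_from_camera"))
E
```

```text
pics
{'clock': 0.0, 'qpos': array([-1.38700856e+00,  2.76591803e-01,  1.50610884e+00,  2.89890923e-05,
        1.36068541e+00, -1.20990818e-01]), 'qd': array([-1.68007782e-03,  3.24729414e-04, -2.05964418e-05,  1.83642994e-03,
       -2.93741495e-04, -5.68121147e-04]), 'effort': array([-1.14263676e-03, -4.16783059e+01, -2.45804644e+01, -3.75878262e-04,
        1.10203150e-02,  5.67238523e-07]), 'position': array([ 0.17245123, -0.54792221,  0.19105126]), 'ee_rot': array([ 0.10732687, -0.10734665,  0.69954638, -0.69827824]), 'contact_force': array([0.49435645, 0.13053849, 0.67061209]), 'moment': array([0.01778461, 0.0453333 , 0.03166076]), 'width': 0.08574262942013969} 0.0187
scene [[390.85451527229463, 0.0, 279.32811748299395], [0.0, 390.85451527229463, 208.53703544252593], [0.0, 0.0, 1.0]] [[-0.8423094  -0.53850968 -0.0228517 ]
 [-0.32360999  0.53916935 -0.77754292]
 [ 0.43103532 -0.64753667 -0.62841452]] [0.46488277 0.25859191 0.95895871] None
top [[403.21933255797006, 0.0, 278.0143176166009], [0.0, 403.21933255797006, 215.15355043159718], [0.0, 0.0, 1.0]] [[ 5.19397734e-02 -9.98649986e-01 -6.82208623e-04]
 [-9.75902673e-01 -5.06116876e-02 -2.12255575e-01]
 [ 2.11934499e-01  1.16902757e-02 -9.77213951e-01]] [-0.01414115  0.5704536   1.35171946] None
wrist [[326.2055630445981, 0.0, 275.49065132247074], [0.0, 326.2055630445981, 211.36569631775524], [0.0, 0.0, 1.0]] None None [[-1.22546626e-03  9.54130695e-01  2.99387900e-01 -7.59404573e-02]
 [ 2.10053533e-04 -2.99387872e-01  9.54131468e-01 -1.82021794e-01]
 [ 9.99999227e-01  1.23214341e-03  1.66471212e-04 -1.00110176e-03]
 [ 0.00000000e+00  0.00000000e+00  0.00000000e+00  1.00000000e+00]]
```

View pics/a_top.png

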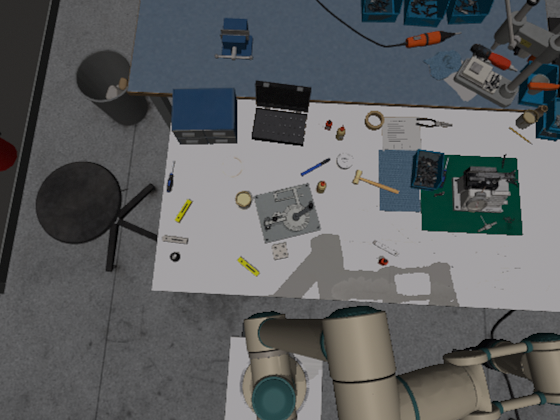

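View pics/a_scene.png

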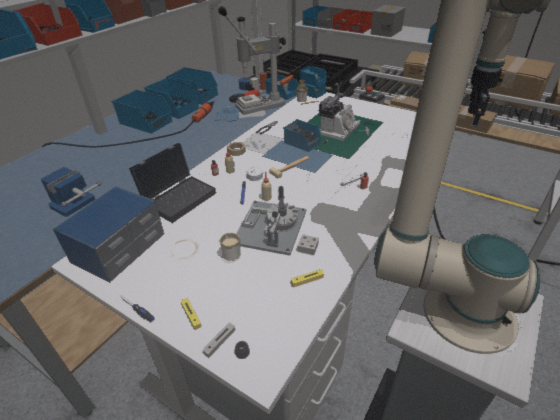

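View pics/a_wrist.png

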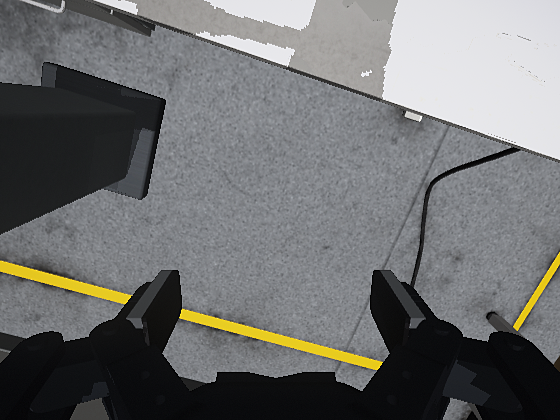

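The top view shows the feeder near (287,212), the steel bar near (176,240) with the loupe at (175,257), and the feeler set at (385,248). I'll enlarge these areas.

Run:
```python
import cv2
t=cv2.imread("pics/a_top.png");s=cv2.imread("pics/a_scene.png")
cv2.imwrite("pics/b1.png",cv2.resize(t[165:275,225:345],None,fx=5,fy=5,interpolation=cv2.INTER_CUBIC))
cv2.imwrite("pics/b2.png",cv2.resize(t[190:280,145:225],None,fx=6,fy=6,interpolation=cv2.INTER_CUBIC))
cv2.imwrite("pics/b3.png",cv2.resize(s[165:275,210:340],None,fx=5,fy=5,interpolation=cv2.INTER_CUBIC))
```

```text
(no output)
```

View pics/b1.png

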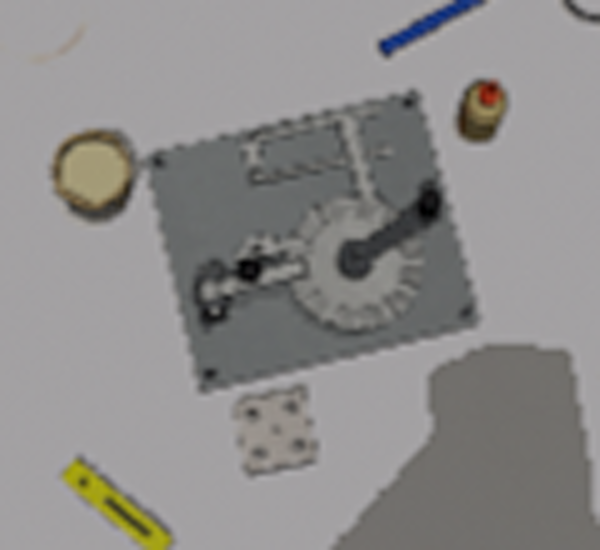

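View pics/b2.png

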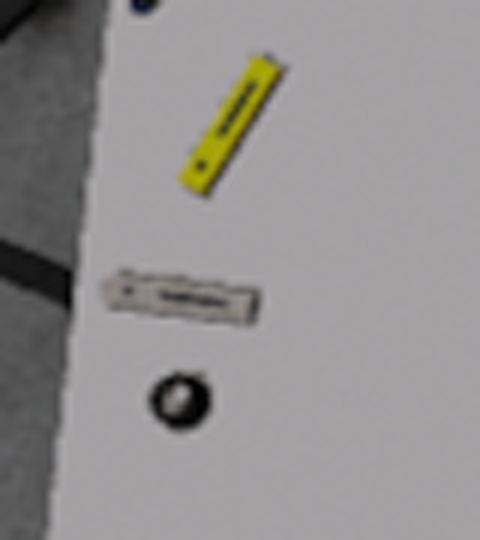

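View pics/b3.png

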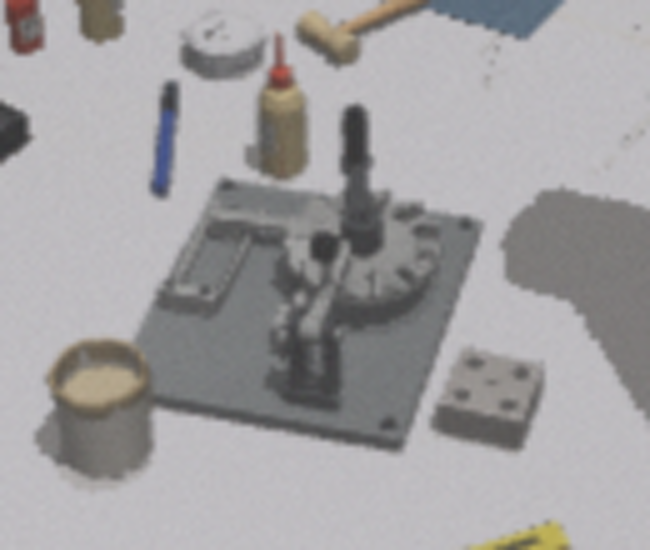

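```bash
cat > h.py <<'E'
import numpy as np, cv2
from scipy.optimize import least_squares
from rig import *
def cams():
    return {n:get_image(n) for n in("top","scene")}
def proj(im,X):
    X=np.atleast_2d(X);c=X@im["R"].T+im["t"];p=c@im["mtx"].T;return p[:,:2]/p[:,2:]
def ray(im,uv,z):
    d=im["R"].T@np.linalg.inv(im["mtx"])@[uv[0],uv[1],1.];o=-im["R"].T@im["t"]
    return o+d*(z-o[2])/d[2]
def crop(p,f,ox,oy): return (np.array(p,float)+.5)/f-.5+np.array([ox,oy])
def fw(F,p):
    x,y,a=F;c,s=np.cos(a),np.sin(a);p=np.atleast_2d(p).astype(float)
    return np.c_[x+c*p[:,0]-s*p[:,1],y+s*p[:,0]+c*p[:,1],p[:,2]]
E
python3 - <<'E'
from h import *
C=cams()
tp=crop([(150,155),(418,92),(478,322),(202,392)],5,225,165)
# scene: plate corners in b3: near right(oiler end), etc
sp=crop([(222,180),(484,222),(402,450),(130,400)],5,210,165)
P=np.array([(122,128,12),(122,-80,12),(-58,-80,12),(-58,128,12)])/1e3
Psc=P[[1,2,3,0]]
def r(F,top=True,sc=True):
    o=[]
    if top:o.append((proj(C["top"],fw(F,P))-tp).ravel())
    if sc:o.append((proj(C["scene"],fw(F,Psc))-sp).ravel())
    return np.concatenate(o)
for a in((1,0),(0,1),(1,1)):
    s=least_squares(r,[.4,0,.2],args=a);print(s.x,np.round(s.fun,1))
F=s.x;np.save("F.npy",F)
# knob
k=ray(C["top"],crop((430,200),5,225,165),.102);print(k)
c,sn=np.cos(F[2]),np.sin(F[2]);d=k[:2]-F[:2];l=np.array([c*d[0]+sn*d[1],-sn*d[0]+c*d[1]]);print(l,np.hypot(*l),np.arctan2(l[1],l[0])-np.pi+2*np.pi)
# bar
for q in ((103,280),(125,268),(262,288),(255,322),(110,310),(180,298),(105,290),(260,305)):
    print(q,ray(C["top"],crop(q,6,145,190),.017))
print('loupe',ray(C["top"],crop((181,403),6,145,190),.03))
print('oiler',ray(C["top"],crop((490,92),5,225,165),.1))
E
```

```text
[ 0.56948206 -0.04819906  0.28855315] [-1.  -0.1  0.3 -0.2  0.8  0.4 -0.2 -0.2]
[ 0.5639932  -0.04392474  0.31044395] [ 0.2  0.9  0.5  0.3  2.1 -0.6 -2.8 -0.8]
[ 0.56700146 -0.0468892   0.30016869] [-1.7  1.  -0.5  0.2  0.6  0.8 -0.3  0.9  0.3  0.   0.4 -0.4  1.3 -1.5
 -3.3 -2.2]
[ 0.60423436 -0.09439645  0.102     ]
[ 0.02152109 -0.05639211] 0.06035915381994702 1.9353694406640738
(103, 280) [0.48136948 0.42724742 0.017     ]
(125, 268) [0.48926249 0.41495389 0.017     ]
(262, 288) [0.48147935 0.33210459 0.017     ]
(255, 322) [0.46092654 0.33423272 0.017     ]
(110, 310) [0.46362099 0.42105021 0.017     ]
(180, 298) [0.47295519 0.38024995 0.017     ]
(105, 290) [0.47543252 0.42537631 0.017     ]
(260, 305) [0.47123373 0.33227921 0.017     ]
loupe [0.40942862 0.36959872 0.03      ]
oiler [ 0.6838885  -0.13338251  0.1       ]
```

```bash
cat >> h.py <<'E'
from scipy.spatial.transform import Rotation as Ro
def pose():
    s=get_state();q=s["ee_rot"];return s,s["position"],Ro.from_quat([q[1],q[2],q[3],q[0]])
def down(yaw):
    # tool y down, tool z along horizontal yaw ; x = y cross z
    z=np.array([np.cos(yaw),np.sin(yaw),0]);y=np.array([0,0,-1.]);x=np.cross(y,z)
    return Ro.from_matrix(np.c_[x,y,z])
def rel(targets,yaw):
    s,p,R=pose()
    T=down(yaw);dr=(R.inv()*T).as_rotvec()
    print("t",round(s["clock"],2),"pos",np.round(p,4),"w",round(s["width"],4),"f",np.round(s["contact_force"],1))
    for t in np.atleast_2d(targets):
        print(np.round(R.inv().apply(t-p)*100,2).tolist(),np.round(np.degrees(dr)/8,2).tolist())
def wray(im,pos,R,uv,z):
    M=im["tool_from_camera"];d=np.linalg.inv(im["mtx"])@[uv[0],uv[1],1.]
    d=R.apply(M[:3,:3]@d);o=pos+R.apply(M[:3,3]);return o+d*(z-o[2])/d[2]
def wproj(im,pos,R,X):
    M=np.linalg.inv(im["tool_from_camera"]);X=R.inv().apply(np.atleast_2d(X)-pos);c=X@M[:3,:3].T+M[:3,3];p=c@im["mtx"].T;return p[:,:2]/p[:,2:]
def ff(F,p):
    d=np.array(p)[:2]-F[:2];c,s=np.cos(F[2]),np.sin(F[2]);return np.array([c*d[0]+s*d[1],-s*d[0]+c*d[1]])
E
python3 - <<'E'
from h import *
s,p,R=pose();print(R.as_matrix().round(3))
F=np.load("F.npy")
for yaw in (F[2],F[2]+np.pi):
    print(yaw);rel([[.55,0,.24]],yaw)
E
```

```text
[[-0.954 -0.     0.3  ]
 [-0.3    0.001 -0.954]
 [-0.    -1.    -0.001]]
0.30016868880932956
t 0.25 pos [ 0.1725 -0.5483  0.1915] w 0.0854 f [-0.6  1.1 -0.3]
[-52.46, -4.81, -40.97] [0.0, -11.22, -0.01]
3.441761342399123
t 0.25 pos [ 0.1725 -0.5483  0.1915] w 0.0854 f [-0.6  1.1 -0.3]
[-52.46, -4.81, -40.97] [0.01, 11.28, 0.0]
```

```bash
python3 -m jog '[0,-52.5,-4.8,-41,0,-11.2,0,0,-52.5,-4.8,-41,0,-11.2,0,0,-52.5,-4.8,-41,0,-11.2,0,0,-52.5,-4.8,-41,0,-11.2,0,0,-52.5,-4.8,-41,0,-11.2,0,0,-52.5,-4.8,-41,0,-11.2,0,0,-52.5,-4.8,-41,0,-11.2,0,0,-52.5,-4.8,-41,0,-11.2,0,0,-52.5,-4.8,-41,0,-11.2,0,0,-52.5,-4.8,-41,0,-11.2,0,0,-52.5,-4.8,-41,0,-11.2,0,0,-52.5,-4.8,-41,0,-11.2,0]' 20
cat > w.py <<'E'
import sys
from h import *
s,p,R=pose();im=get_image("wrist");n=sys.argv[1]
cv2.imwrite(f"pics/{n}.png",im["color"]);np.savez(f"{n}.npz",p=p,R=R.as_matrix(),M=im["tool_from_camera"],K=im["mtx"])
print(s["clock"],p,s["width"],s["qd"].round(2).max())
E
python3 w.py w1
```

```text
clock: 1.75
position: [0.5517, 0.0027, 0.2395]
ee_rot: [0.57, -0.569, 0.419, -0.419]
contact_force: [-0.2, -0.8, -0.6]
width: 0.0854
1.75 [0.55170638 0.00270972 0.23951792] 0.08544653698920901 0.04
```

View pics/w1.png

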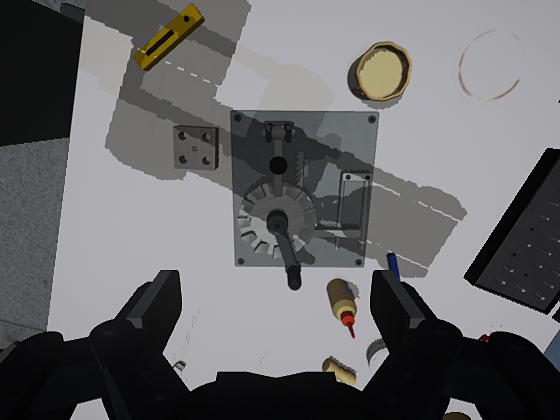

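The wrist view shows the whole feeder: the ball at (278,166), the knob top at (294,283) and the plate corners at (232,111), (379,111), (363,267) and (236,267). I'll enlarge it for a finer reading.

Run:
```python
import cv2
t=cv2.imread("pics/w1.png")
cv2.imwrite("pics/w1c.png",cv2.resize(t[100:300,222:392],None,fx=3,fy=3,interpolation=cv2.INTER_CUBIC))
```

```text
(no output)
```

View pics/w1c.png

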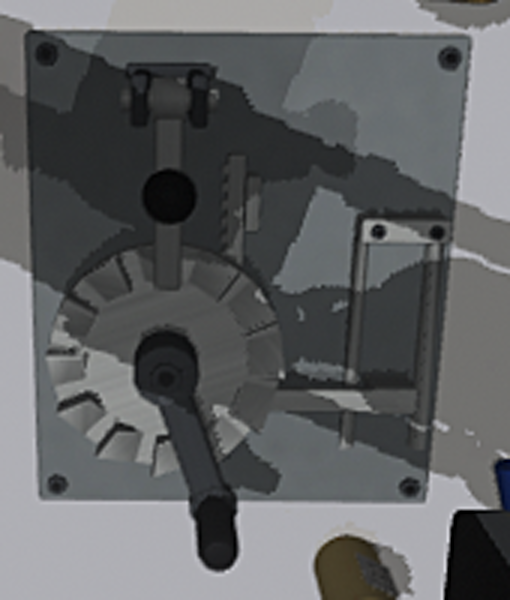

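```bash
cat > fit.py <<'E'
from h import *
d=np.load("w1.npz");p=d["p"];R=Ro.from_matrix(d["R"]);im={"tool_from_camera":d["M"],"mtx":d["K"]}
uv=crop([(26,31),(471,33),(425,502),(40,500)],3,222,100)
P=np.array([(-58,128,12),(122,128,12),(122,-80,12),(-58,-80,12)])/1e3
s=least_squares(lambda F:(wproj(im,p,R,fw(F,P))-uv).ravel(),[.567,-.047,.3]);F=s.x;print(F,s.fun.round(1))
for n,q,z in(("hub",(165,375),.066),("ball",(169,196),.098),("knob",(218,552),.102)):
    X=wray(im,p,R,crop(q,3,222,100),z);print(n,X,ff(F,X))
np.save("F.npy",F)
E
python3 fit.py
```

```text
[ 0.56824446 -0.04587137  0.29589169] [-1.  -0.4  0.7  0.1  0.7  0.4 -0.5  0.2]
hub [ 0.56746844 -0.04463438  0.066     ] [-0.0003816   0.00140952]
ball [0.54631849 0.02675315 0.098     ] [0.00020367 0.07586189]
knob [ 0.60277575 -0.09243307  0.102     ] [ 0.01945358 -0.05460733]
```

```bash
cat > tgt.py <<'E'
# usage: tgt.py x y z(mm, feeder) ... -> rows rel. to the measured pose, tool yaw = feeder yaw
import sys
from h import *
F=np.load("F.npy");a=np.array(sys.argv[1:],float).reshape(-1,3)/1e3
rel(fw(F,a),F[2])
E
python3 tgt.py 0 74 150  0 74 81
```

```text
t 1.8 pos [0.5505 0.0011 0.2395] w 0.0858 f [-0.8 -0.  -0.1]
[-2.39, 8.95, 0.34] [0.01, 0.03, 0.0]
[-2.39, 15.85, 0.35] [0.01, 0.03, 0.0]
```

```bash
cat >> h.py <<'E'
import json
def cpose():
    c=json.load(open("c.json"));return np.array(c["p"]),Ro.from_matrix(c["R"])
def csave(p,R): json.dump({"p":list(map(float,p)),"R":R.as_matrix().tolist()},open("c.json","w"))
def upd(r):
    p,R=cpose();p=p+R.apply(np.array(r[:3])/100);R=R*Ro.from_rotvec(np.radians(8*np.array(r[3:])));csave(p,R)
def rel(targets,yaw):
    s,pm,_=pose();p,R=cpose();dr=(R.inv()*down(yaw)).as_rotvec()
    print("t",round(s["clock"],2),"meas",np.round(pm,4),"cmd",p.round(4),"w",round(s["width"],4),"f",np.round(s["contact_force"],1))
    for t in np.atleast_2d(targets):
        print(np.round(R.inv().apply(t-p)*100,2).tolist(),np.round(np.degrees(dr)/8,2).tolist())
E
cat > tgt.py <<'E'
# tgt.py [-u tx ty tz rx ry rz] x y z ... ; -u books the last row sent
import sys
from h import *
F=np.load("F.npy");v=sys.argv[1:]
if v and v[0]=="-u": upd(list(map(float,v[1:7])));v=v[7:]
a=np.array(v,float).reshape(-1,3)/1e3
if len(a):rel(fw(F,a),F[2])
E
python3 - <<'E'
from h import *
csave([.173,-.549,.192],down(-1.387+.121))
upd([-52.5,-4.8,-41,0,-11.2,0])
s,p,R=pose();c,Rc=cpose();print(p,c,(R.inv()*Rc).as_rotvec())
E
python3 tgt.py 0 74 150  0 74 81
```

```text
[0.55052669 0.00112559 0.23945931] [ 5.50761202e-01 -3.45760917e-04  2.40000000e-01] [0.0009831  0.00264909 0.00010865]
t 1.8 meas [0.5505 0.0011 0.2395] cmd [ 5.508e-01 -3.000e-04  2.400e-01] w 0.0858 f [-0.8 -0.  -0.1]
[-2.53, 9.0, 0.35] [-0.0, 0.01, -0.0]
[-2.53, 15.9, 0.35] [-0.0, 0.01, -0.0]
```

```bash
sed -i 's/^d=np.load.*$/&\np,R=cpose()/; ' fit.py; sed -i 's/p=d\["p"\];R=Ro.from_matrix(d\["R"\]);//' fit.py; python3 fit.py;python3 tgt.py 0 74 150  0 74 81
```

```text
[ 0.56708152 -0.04924304  0.29168502] [-0.9 -0.3  0.7  0.2  0.7  0.3 -0.4  0. ]
hub [ 0.56632456 -0.04805644  0.066     ] [-0.00038376  0.00135416]
ball [0.5454594  0.02354661 0.098     ] [0.00022304 0.07593286]
knob [ 0.60150618 -0.09608877  0.102     ] [ 0.01949932 -0.05476638]
t 1.8 meas [0.5505 0.0011 0.2395] cmd [ 5.508e-01 -3.000e-04  2.400e-01] w 0.0858 f [-0.8 -0.  -0.1]
[-2.25, 9.0, 0.17] [-0.0, 0.04, -0.0]
[-2.25, 15.9, 0.17] [-0.0, 0.04, -0.0]
```

```bash
python3 -m jog '[130,-2.25,9,0.17,0,0,0,130,-2.25,9,0.17,0,0,0,130,-2.25,13,0.17,0,0,0,130,-2.25,15.9,0.17,0,0,0,130,-2.25,15.9,0.17,0,0,0,130,-2.25,15.9,0.17,0,0,0]' 20; python3 tgt.py -u -2.25 15.9 .17 0 0 0; python3 w.py w2
```

```text
clock: 2.55
position: [0.546, 0.0212, 0.0821]
ee_rot: [0.569, -0.568, 0.42, -0.421]
contact_force: [1.3, -0.6, 0.3]
width: 0.0417
2.55 [0.54598453 0.02123072 0.08207265] 0.04174057587757921 0.0
```

View pics/w2.png

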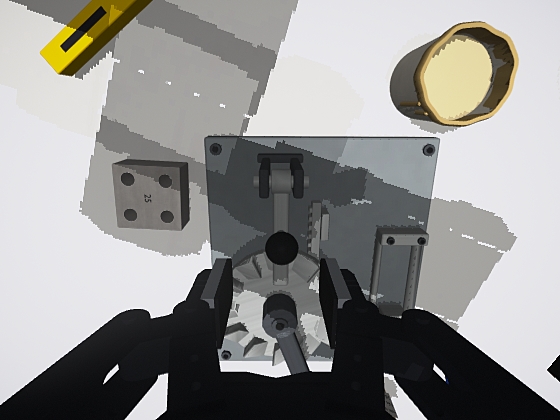

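Run:
```python
from h import *
d=np.load("w2.npz");im={"tool_from_camera":d["M"],"mtx":d["K"]}
p,R=cpose();F=np.load("F.npy")
for t in ((0,-.019,0),(-.011,-.019,0),(.011,-.019,0),(-.005,-.019,0)):
    X=p+R.apply(t);print(t,X,wproj(im,p,R,X))
for q in((281.5,248),): 
  for z in(.098,.101): X=wray(im,p,R,q,z);print(X,ff(F,X))
```

```text
(0, -0.019, 0) [0.54578415 0.02166262 0.1       ] [[276.30701784 257.29640704]]
(-0.011, -0.019, 0) [0.54255639 0.0321784  0.1       ] [[276.34740231 238.63417857]]
(0.011, -0.019, 0) [0.5490119  0.01114684 0.1       ] [[276.26809154 275.28478815]]
(-0.005, -0.019, 0) [0.54431699 0.02644252 0.1       ] [[276.32518877 248.8993635 ]]
[0.54714091 0.02694656 0.098     ] [0.00281123 0.07870565]
[0.54669554 0.02819293 0.101     ] [0.00274309 0.08002745]
```

```bash
python3 -m jog '[130,-0.5,0,0.25,0,0,0,130,-0.5,0,0.25,0,0,0,255,-0.5,0,0.25,0,0,0,255,-0.5,0,0.25,0,0,0,255,-0.5,0,0.25,0,0,0,255,-0.5,0,0.25,0,0,0]' 20; python3 tgt.py -u -0.5 0 .25 0 0 0; python3 w.py w3
```

```text
clock: 3.35
position: [0.5462, 0.0276, 0.0808]
ee_rot: [-0.569, 0.569, -0.42, 0.42]
contact_force: [-0.3, -0.4, -0.0]
width: 0.0003
3.35 [0.54622408 0.02763602 0.0808247 ] 0.00026473149066621397 0.0
```

View pics/w3.png

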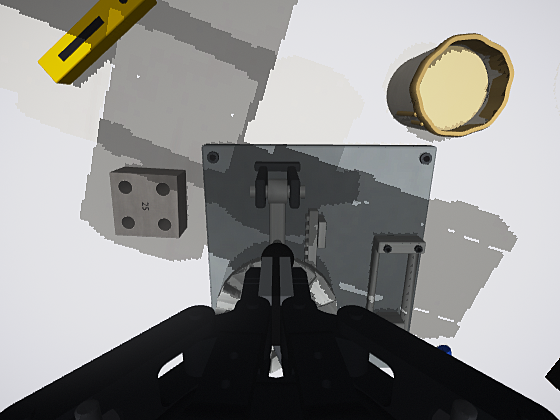

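Run:
```python
from h import *
import cv2
p,R=cpose();F=np.load("F.npy")
d=np.load("w3.npz");im={"tool_from_camera":d["M"],"mtx":d["K"]}
for t in ((0,0,0),(-.011,0,0),(-.011,-.019,0),(-.011,-.038,0)):
    print(t,wproj(im,p,R,p+R.apply(t)))
t=cv2.imread("pics/w3.png");cv2.imwrite("pics/w3c.png",cv2.resize(t[180:380,200:360],None,fx=4,fy=4,interpolation=cv2.INTER_CUBIC)[:600])
s=cv2.imread("pics/w3.png")
im=get_image("scene");cv2.imwrite("pics/s3.png",cv2.resize(im["color"][150:260,220:340],None,fx=5,fy=5,interpolation=cv2.INTER_CUBIC))
```

```text
(0, 0, 0) [[276.24729191 243.66145315]]
(-0.011, 0, 0) [[276.28287659 226.51607455]]
(-0.011, -0.019, 0) [[276.34584343 238.63572727]]
(-0.011, -0.038, 0) [[276.42332935 253.54996672]]
```

View pics/w3c.png

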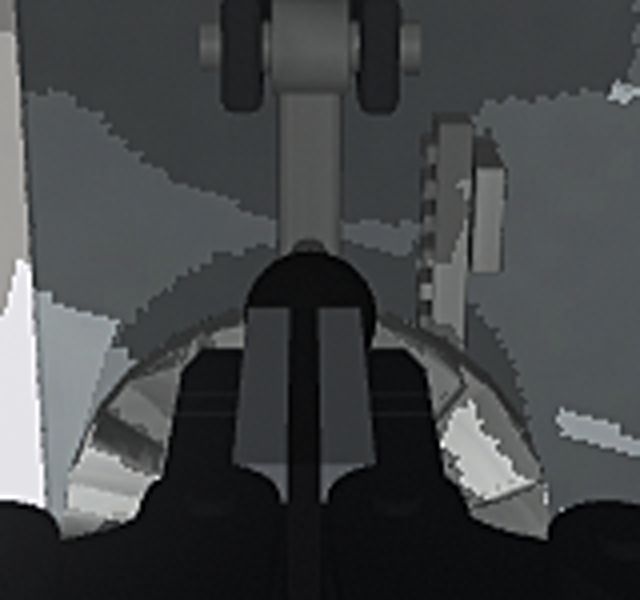

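View pics/s3.png

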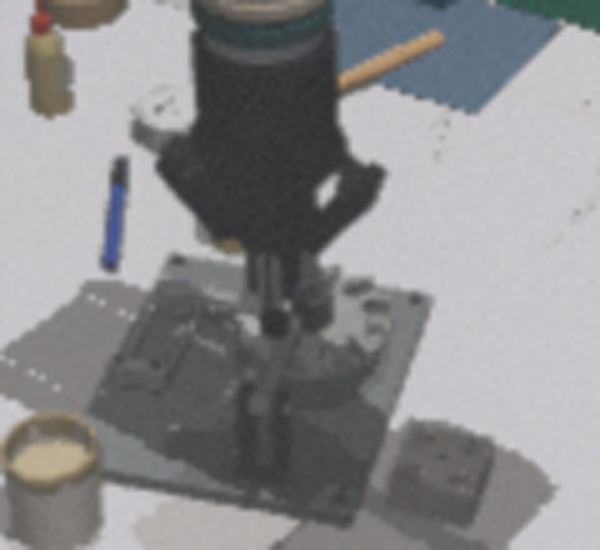

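Run:
```python
from h import *
p,R=cpose();F=np.load("F.npy")
C=cams()
for n,(ox,oy) in (("scene",(220,150)),):
  for t in ((0,0,0),(0,-.019,0),(0,-.045,0)):
    q=proj(C[n],p+R.apply(t))[0];print(n,t,(q-[ox,oy])*5+2)
  for fp in ((0,72,98),(0,75.5,101),(0,105,64)):
    q=proj(C[n],fw(F,np.array([fp])/1e3))[0];print(n,fp,(q-[ox,oy])*5+2)
t=C["scene"]["color"];cv2.imwrite("pics/s3d.png",cv2.resize(t[190:230,255:305],None,fx=14,fy=14,interpolation=cv2.INTER_CUBIC))
t=C["top"]["color"];cv2.imwrite("pics/t3d.png",cv2.resize(t[165:275,225:345],None,fx=5,fy=5,interpolation=cv2.INTER_CUBIC))
```

```text
scene (0, 0, 0) [277.64339611 352.55035818]
scene (0, -0.019, 0) [276.65681907 327.25781867]
scene (0, -0.045, 0) [275.27199074 291.75544622]
scene (0, 72, 98) [284.3478217  322.96661654]
scene (0, 75.5, 101) [282.49310368 322.73089651]
scene (0, 105, 64) [269.87209005 404.49280182]
```

View pics/s3d.png

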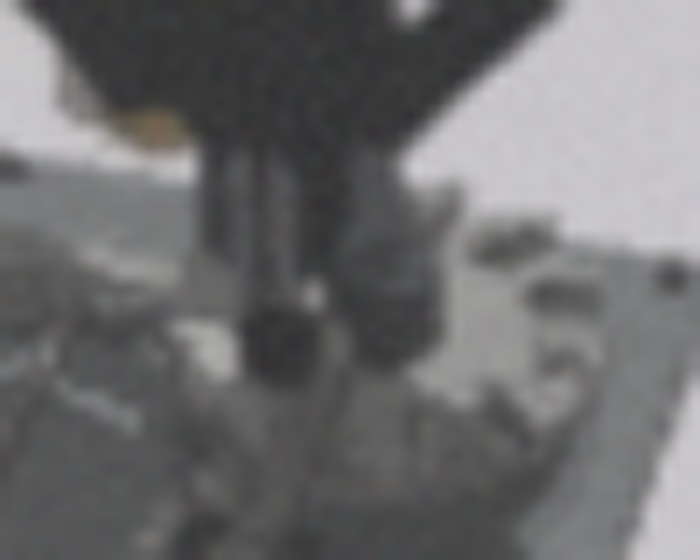

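Run:
```python
from h import *
p,R=cpose();F=np.load("F.npy")
C=cams()
for t in ((0,0,0),(0.02,0,0),(-.011,-.045,0),(0.0,-.045,0)):
    q=proj(C["scene"],p+R.apply(t))[0];print(t,(q-[255,190])*14+6.5)
p2=p-R.apply([-.005,0,.0025])
for n,pp in (("w2",p2),("w3",p)):
    d=np.load(n+".npz");im={"tool_from_camera":d["M"],"mtx":d["K"]}
    print(n,wproj(im,pp,R,fw(F,np.array([(-58,128,12),(122,128,12),(-58,-80,12),(0,105,64),(-48,128,12)])/1e3)).round(1).tolist())
```

```text
(0, 0, 0) [288.3015091  428.04100289]
(0.02, 0, 0) [314.74044205 367.37885578]
(-0.011, -0.045, 0) [266.38438131 291.47183313]
(0.0, -0.045, 0) [281.66157407 257.81524942]
w2 [[199.9, 141.2], [437.9, 143.0], [213.5, 365.1], [276.6, 187.1], [213.2, 141.3]]
w3 [[197.1, 147.9], [433.7, 149.6], [211.2, 369.4], [272.6, 194.9], [210.2, 148.0]]
```

View pics/t3d.png

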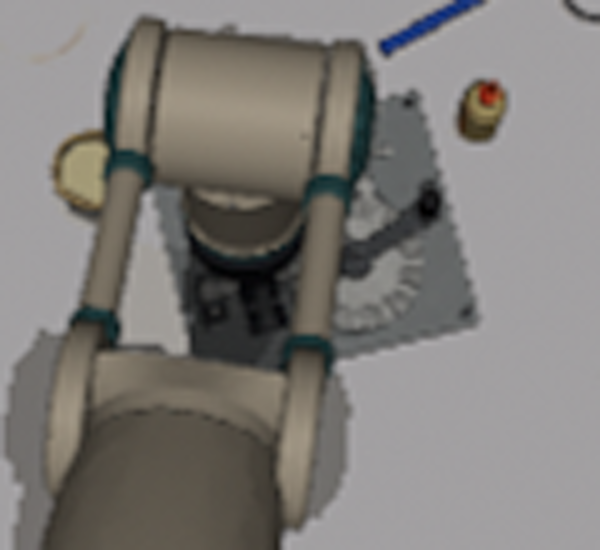

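```bash
python3 -m jog '[130,0,0,0,0,0,0,130,0,0,0,0,0,0,130,0,0.6,0,0,0,0,130,0,1.3,0,0,0,0,130,0,2,0,0,0,0,130,0,2,0,0,0,0]' 20; python3 tgt.py -u 0 2 0 0 0 0; python3 w.py w4
```

```text
clock: 4.4
position: [0.5455, 0.0277, 0.0599]
ee_rot: [-0.568, 0.569, -0.421, 0.42]
contact_force: [-0.6, -0.1, 0.2]
width: 0.042
4.4 [0.5455361  0.02767447 0.05993398] 0.04196410369893207 0.0
```

View pics/w4.png

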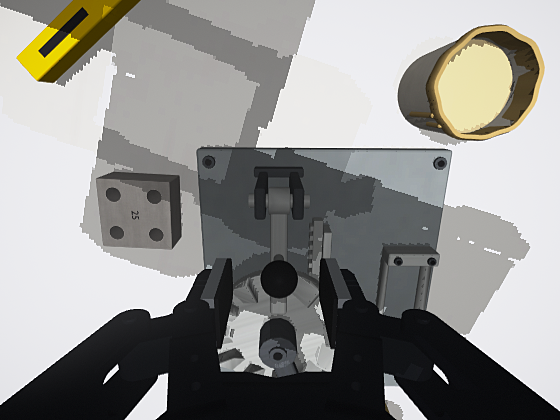

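The ball at (279,279) lies below the pad tips at (232,258) and (327,258). The visible fingertips end about 40 mm behind the reported TCP. I'll go another 20 mm down, checking force, and then close.

```bash
python3 -m jog '[130,0,0.7,0.1,0,0,0,130,0,1.4,0.1,0,0,0,130,0,1.9,0.1,0,0,0,255,0,1.9,0.1,0,0,0,255,0,1.9,0.1,0,0,0,255,0,1.9,0.1,0,0,0,255,0,1.9,0.1,0,0,0]' 20; python3 tgt.py -u 0 1.9 0.1 0 0 0; python3 w.py w5
```

```text
clock: 5.32
position: [0.547, 0.028, 0.0418]
ee_rot: [-0.569, 0.569, -0.42, 0.42]
contact_force: [-1.2, -0.2, -2.2]
width: 0.0161
5.325 [0.54697086 0.0280332  0.04181285] 0.016072416076597762 -0.0
```

View pics/w5.png

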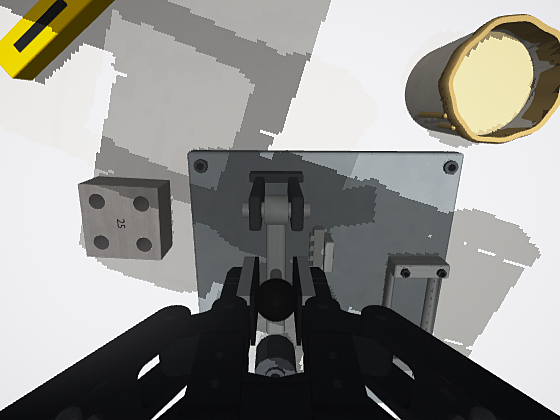

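```bash
python3 -m jog '[255,-0.33,-0.26,0,0,0,0,255,-0.68,-0.47,0,0,0,0,255,-1.42,-0.82,0,0,0,0,255,-2.2,-1.03,0,0,0,0,255,-3,-1.1,0,0,0,0]' 20; python3 tgt.py -u -3 -1.1 0 0 0 0; python3 w.py w6
```

```text
clock: 6.0
position: [0.5384, 0.0568, 0.0533]
ee_rot: [-0.569, 0.569, -0.42, 0.42]
contact_force: [-0.1, -1.6, -3.4]
width: 0.0163
6.0 [0.53837142 0.0567821  0.05331659] 0.016326425052956197 0.11
```

View pics/w6.png

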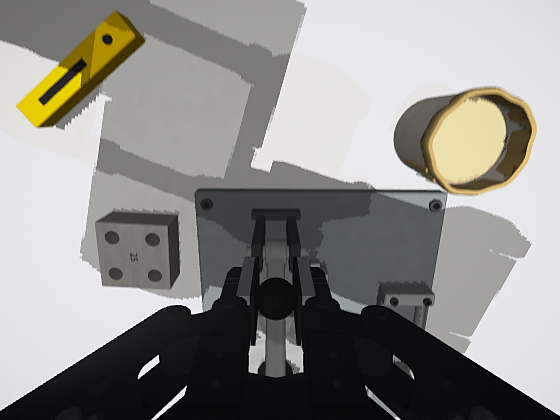

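```bash
python3 -m jog '[255,-0.82,0.07,0,0,0,0,255,-1.61,0.28,0,0,0,0,255,-2.35,0.63,0,0,0,0,255,-2.89,1,0,0,0,0,255,-3.3,1.35,0,0,0,0,255,-3.3,1.35,0,0,0,0]' 20; python3 tgt.py -u -3.3 1.35 0 0 0 0; python3 w.py w7
```

```text
clock: 6.8
position: [0.5287, 0.0889, 0.0391]
ee_rot: [0.569, -0.568, 0.42, -0.42]
contact_force: [-1.3, 1.2, 4.3]
width: 0.016
6.8 [0.52868728 0.08891633 0.03914456] 0.01597769434044592 0.01
```

View pics/w7.png

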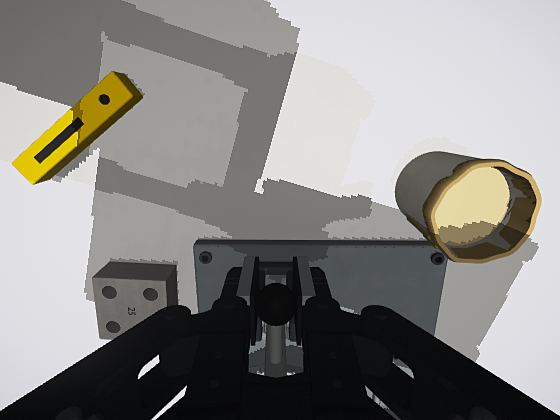

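```bash
python3 -m jog '[130,0,0,0,0,0,0,130,0,0,0,0,0,0,130,0,-3,0,0,0,0,130,0,-9,0,0,0,0,130,2,-14,0,0,0,0,130,2,-14,0,0,0,0]' 20
python3 - <<'E'
from h import *
p,R=cpose();print(ff(np.load("F.npy"),p),p)
E
python3 tgt.py -u 2 -14 0 0 0 0;python3 w.py w8
```

```text
clock: 7.6
position: [0.5384, 0.0679, 0.1839]
ee_rot: [0.57, -0.566, 0.418, -0.424]
contact_force: [0.4, -0.1, 0.0]
width: 0.042
[0.0030754  0.14205524] [0.52917669 0.08769627 0.0395    ]
7.6 [0.53842334 0.06791189 0.18390079] 0.04200833159386606 0.1
```

View pics/w8.png

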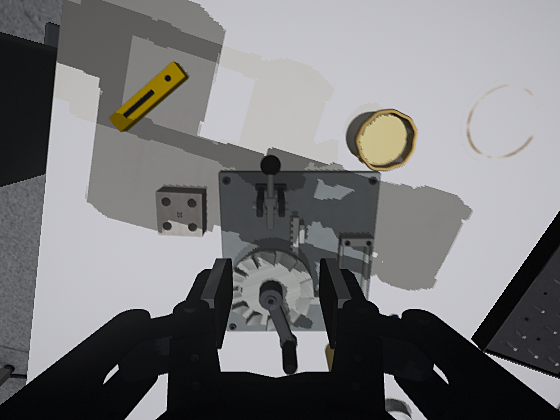

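```bash
python3 - <<'E'
import numpy as np
np.save("F.npy",[.569,-.0455,.2917])
E
python3 tgt.py 17 -57.5 110 17 -57.5 80 17 -57.5 32
```

```text
t 7.65 meas [0.5361 0.0685 0.1812] cmd [0.535  0.0686 0.1795] w 0.042 f [-1.4  0.2 -0.4]
[17.66, 6.95, 1.56] [0.0, 0.04, -0.0]
[17.66, 9.95, 1.56] [0.0, 0.04, -0.0]
[17.66, 14.75, 1.56] [0.0, 0.04, -0.0]
```

```bash
python3 -m jog '[130,6,0,0.5,0,0,0,130,12,3,1,0,0,0,130,17.7,8,1.55,0,0,0,130,17.7,9.5,1.55,0,0,0,130,17.7,9.5,1.55,0,0,0]' 20; python3 tgt.py -u 17.7 9.5 1.55 0 0 0;python3 w.py w9
```

```text
clock: 8.28
position: [0.5982, -0.0956, 0.0799]
ee_rot: [-0.567, 0.569, -0.424, 0.418]
contact_force: [-0.6, 1.6, 0.2]
width: 0.0419
8.275 [ 0.59820199 -0.09563354  0.07994484] 0.04189028192350699 0.03
```

View pics/w9.png

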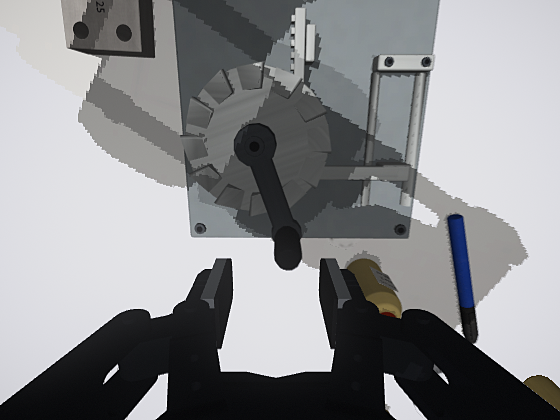

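Run:
```python
from h import *
d=np.load("w9.npz");im={"tool_from_camera":d["M"],"mtx":d["K"]}
p,R=cpose();F=np.load("F.npy");t=cv2.imread("pics/w9.png");cv2.imwrite("pics/w9c.png",cv2.resize(t[120:290,200:350],None,fx=3.5,fy=3.5,interpolation=cv2.INTER_CUBIC))
for q,z in (((288,258),.102),((255.5,145),.066)):
    X=wray(im,p,R,q,z);print(X,ff(F,X),(R.inv().apply(X-p)*100).round(2))
P=np.array([(-58,-80,12),(122,-80,12)])/1e3
print(wproj(im,p,R,fw(F,P)))
```

```text
[ 0.60831729 -0.09526204  0.102     ] [ 0.02334578 -0.05896681] [ 0.11 -1.75  0.65]
[ 0.57306835 -0.04556952  0.066     ] [ 0.00387649 -0.00123656] [-5.67  1.85 -1.26]
[[186.27032855 233.39881459]
 [401.60674739 234.9171556 ]]
```

View pics/w9c.png

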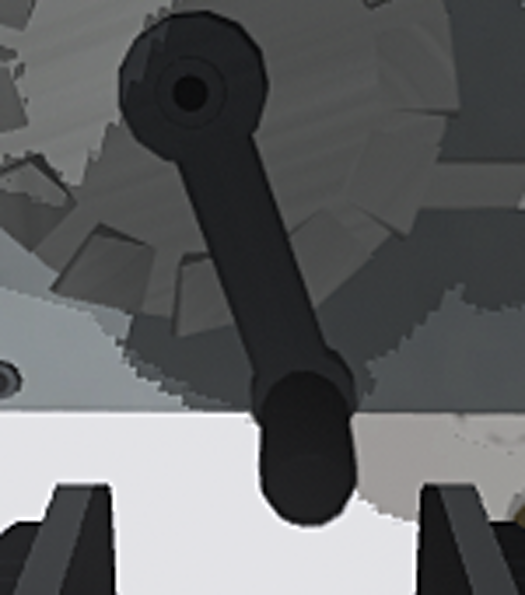

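```bash
python3 -m jog '[130,0.1,0,0.6,0,0,0,130,0.1,2,0.6,0,0,0,130,0.1,4,0.6,0,0,0,130,0.1,5.2,0.6,0,0,0,130,0.1,5.2,0.6,0,0,0,255,0.1,5.2,0.6,0,0,0,255,0.1,5.2,0.6,0,0,0,255,0.1,5.2,0.6,0,0,0,255,0.1,5.2,0.6,0,0,0]' 25; python3 tgt.py -u 0.1 5.2 0.6 0 0 0;python3 w.py w10
```

```text
clock: 9.45
position: [0.6076, -0.0949, 0.0335]
ee_rot: [0.569, -0.568, 0.42, -0.421]
contact_force: [-1.3, 0.3, 6.5]
width: 0.0151
9.45 [ 0.60761699 -0.09487561  0.03348942] 0.015139186800808549 -0.0
```

View pics/w10.png

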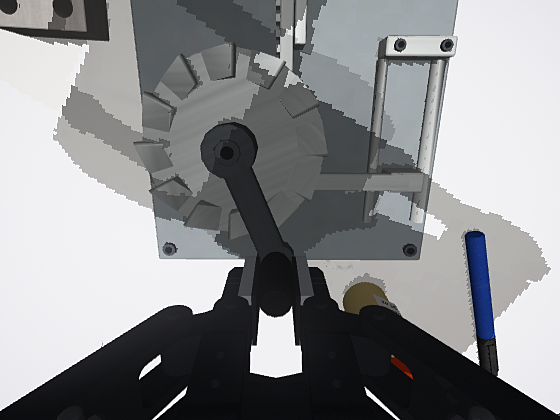

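```bash
python3 -m jog '[255,0,-0.3,0,0,0,0,255,0.22,-0.3,-0.87,0,0,0,255,0.31,-0.3,-1.91,0,0,0,255,0.22,-0.3,-2.95,0,0,0,255,-0.05,-0.3,-3.96,0,0,0,255,-0.49,-0.3,-4.91,0,0,0]' 25; python3 tgt.py -u -0.49 -0.3 -4.91 0 0 0;python3 w.py w11
```

```text
clock: 10.25
position: [0.5573, -0.1066, 0.0338]
ee_rot: [-0.567, 0.57, -0.42, 0.42]
contact_force: [2.3, -4.9, -15.6]
width: 0.0151
10.25 [ 0.55725587 -0.1066457   0.03383812] 0.015050647679338652 0.19
```

View pics/w11.png

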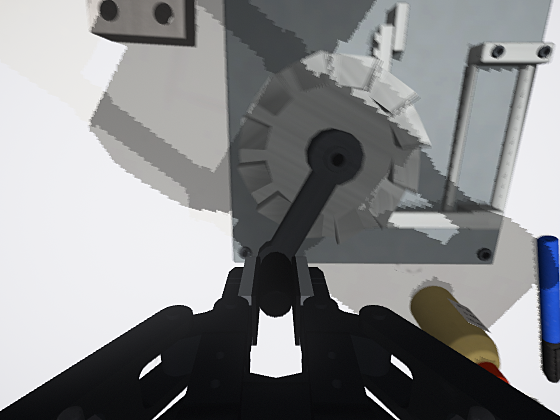

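```bash
python3 -m jog '[255,-0.6,0.2,-0.86,0,0,0,255,-1.34,0.2,-1.6,0,0,0,255,-2.2,0.2,-2.2,0,0,0,255,-3.15,0.2,-2.64,0,0,0,255,-4.16,0.2,-2.91,0,0,0,255,-4.89,0.2,-2.99,0,0,0,255,-4.89,0.2,-2.99,0,0,0]' 25; python3 tgt.py -u -4.89 0.2 -2.99 0 0 0;python3 w.py w12
```

```text
clock: 11.18
position: [0.5127, -0.0664, 0.0336]
ee_rot: [-0.568, 0.57, -0.422, 0.419]
contact_force: [-6.7, -2.1, 1.4]
width: 0.015
11.175 [ 0.51273928 -0.06641485  0.03358393] 0.015035020887069137 0.01
```

View pics/w12.png

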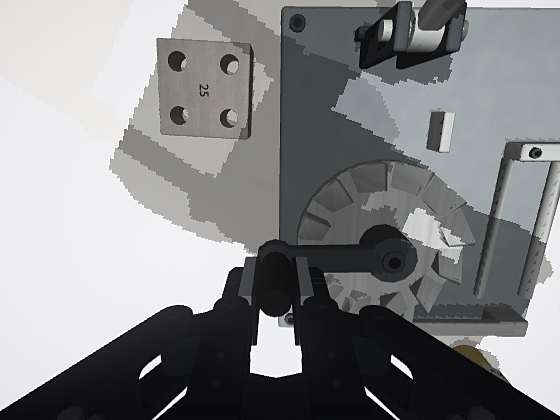

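```bash
python3 -m jog '[255,-0.2,0,0,0,0,0,255,-0.4,0,0,0,0,0,255,-0.4,0,0,0,0,0]' 25; python3 tgt.py -u -0.4 0 0 0 0 0; python3 -m jog '[255,-0.2,0,0,0,0,0,255,-0.4,0,0,0,0,0,255,-0.4,0,0,0,0,0]' 25; python3 tgt.py -u -0.4 0 0 0 0 0
```

```text
clock: 11.6
position: [0.5124, -0.0652, 0.0336]
ee_rot: [-0.567, 0.571, -0.42, 0.419]
contact_force: [-5.6, -7.9, -0.8]
width: 0.0149
clock: 11.98
position: [0.5125, -0.0652, 0.0337]
ee_rot: [-0.566, 0.573, -0.417, 0.421]
contact_force: [-3.9, -18.1, -5.0]
width: 0.0151
```

```bash
python3 -m jog '[255,0.35,0,0,0,0,0,255,0.35,0,0,0,0,0,130,0.35,0,0,0,0,0,130,0.35,0,0,0,0,0,130,0.35,-3,0,0,0,0,130,0.35,-9,0,0,0,0,130,0.35,-15,0,0,0,0,130,0.35,-19,0,0,0,0]' 25; python3 tgt.py -u .35 -19 0 0 0 0;python3 w.py w13
```

```text
clock: 12.98
position: [0.5162, -0.0619, 0.2273]
ee_rot: [0.57, -0.568, 0.418, -0.422]
contact_force: [0.2, -0.1, -1.5]
width: 0.0421
12.975 [ 0.51624777 -0.06193781  0.22726716] 0.04205641977850911 0.74
```

View pics/w13.png

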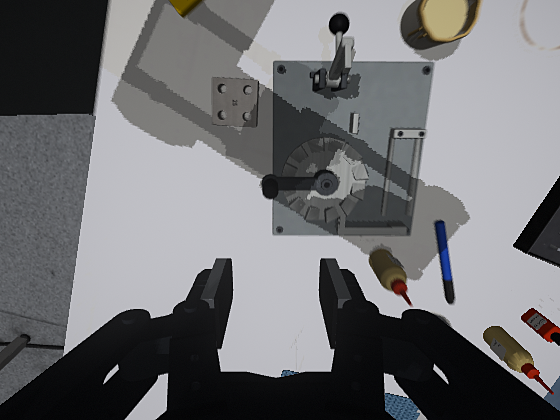

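```bash
cat > bar.py <<'E'
import sys
from h import *
v=sys.argv[1:]
if v[0]=="-u": upd(list(map(float,v[1:7])));v=v[7:]
a=np.array(v[1:],float).reshape(-1,3)/1e3
rel(a,float(v[0]))
E
python3 bar.py -.045 472 380 150
```

```text
t 13.03 meas [ 0.519  -0.0626  0.2321] cmd [ 0.5152 -0.0627  0.2235] w 0.042 f [ 1.6 -0.4  3.2]
[-43.59, 7.35, 8.86] [-0.0, 2.46, -0.0]
```

```bash
python3 -m jog '[130,-10,0,2,0,0,0,130,-20,2,4,0,0.8,0,130,-30,4,6,0,1.6,0,130,-43.6,7.35,8.9,0,2.45,0,130,-43.6,7.35,8.9,0,2.45,0,130,-43.6,7.35,8.9,0,2.45,0,130,-43.6,7.35,8.9,0,2.45,0,130,-43.6,7.35,8.9,0,2.45,0,130,-43.6,7.35,8.9,0,2.45,0,130,-43.6,7.35,8.9,0,2.45,0]' 25; python3 tgt.py -u -43.6 7.35 8.9 0 2.45 0;python3 w.py w14
```

```text
clock: 14.28
position: [0.4723, 0.3794, 0.1504]
ee_rot: [-0.489, 0.489, -0.511, 0.511]
contact_force: [-0.3, -0.2, 0.6]
width: 0.0419
14.275 [0.47232525 0.3793606  0.15037127] 0.04194806902342105 0.0
```

View pics/w14.png

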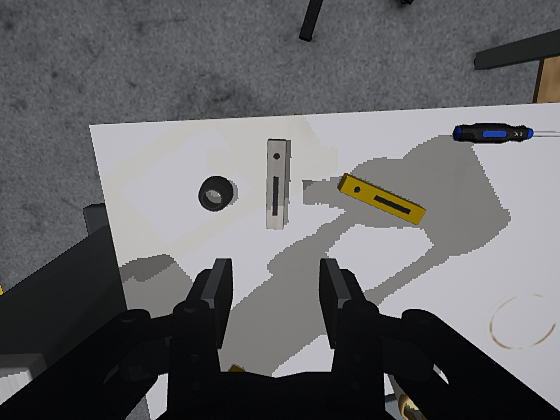

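Run:
```python
import cv2
t=cv2.imread("pics/w14.png");cv2.imwrite("pics/w14c.png",cv2.resize(t[130:240,190:310],None,fx=5,fy=5,interpolation=cv2.INTER_CUBIC))
```

```text
(no output)
```

View pics/w14c.png

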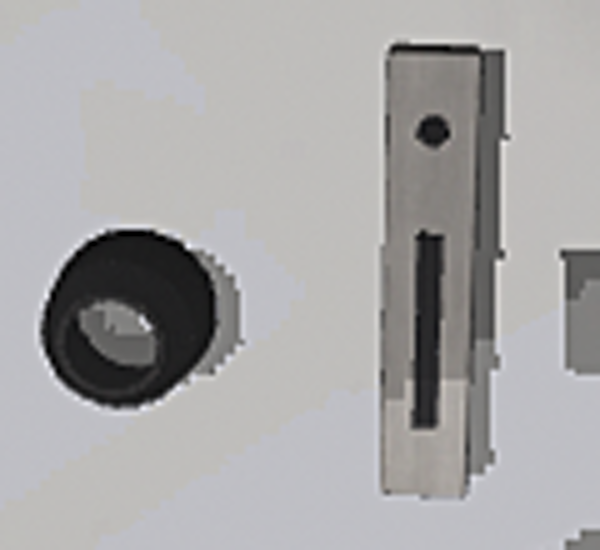

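Run:
```python
from h import *
d=np.load("w14.npz");im={"tool_from_camera":d["M"],"mtx":d["K"]}
p,R=cpose();print(p)
X=[wray(im,p,R,crop(q,5,190,130),.017) for q in((434,53),(424,495),(387,55),(481,52),(467,497),(382,493))]
X=np.array(X);print(X.round(4),X[:2].mean(0),np.linalg.norm(X[0]-X[1]),np.arctan2(*(X[0]-X[1])[:2]))
L=wray(im,p,R,crop((110,345),5,190,130),.03);print(L)
```

```text
[0.47234613 0.38019623 0.15      ]
[[0.4745 0.4293 0.017 ]
 [0.4687 0.3403 0.017 ]
 [0.4656 0.4293 0.017 ]
 [0.4834 0.4291 0.017 ]
 [0.4775 0.3394 0.017 ]
 [0.46   0.3411 0.017 ]] [0.47156314 0.38478011 0.017     ] 0.08924636213055195 0.06527147185683531
[0.41011993 0.37827273 0.03      ]
```

```bash
python3 bar.py -.065 471.6 300 10 471.6 300 -20; python3 -m jog '[200,4,0,0,0,0.15,0,200,8,6,0.2,0,0.15,0,200,8,12,0.2,0,0.15,0,200,8,14,0.2,0,0.15,0,200,8,15.5,0.2,0,0.15,0,200,8,15.5,0.2,0,0.15,0]' 25;python3 bar.py -u 8 15.5 0.2 0 .15 0 -.065 471.6 300 -25; python3 w.py w15
```

```text
t 14.32 meas [0.4725 0.3792 0.1505] cmd [0.4723 0.3802 0.15  ] w 0.0419 f [ 0.3 -0.7  0.1]
[8.02, 14.0, 0.28] [0.0, 0.15, -0.0]
[8.02, 17.0, 0.28] [0.0, 0.15, -0.0]
clock: 15.08
position: [0.4706, 0.2999, -0.0052]
ee_rot: [-0.483, 0.483, -0.516, 0.516]
contact_force: [1.2, 0.3, 0.0]
width: 0.0182
t 15.07 meas [ 0.4706  0.2999 -0.0052] cmd [ 0.4708  0.3002 -0.005 ] w 0.0182 f [1.2 0.3 0. ]
[0.01, 2.0, 0.08] [0.0, -0.0, -0.0]
15.075 [ 0.4706379   0.29993045 -0.00516758] 0.018194692492471617 0.01
```

View pics/w15.png

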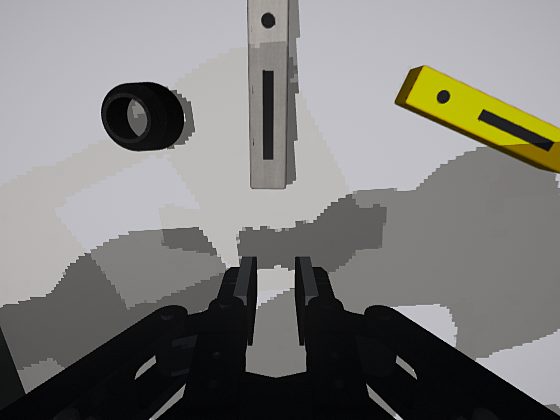

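```bash
python3 -m jog '[200,0,1,0,0,0,0,200,0,2,0,0,0,0,200,0,2.5,0,0,0,0,200,0,2.5,0,0,0,0]' 25;python3 bar.py -u 0 2.5 0 0 0 0 -.065 471.6 300 -40;python3 -m jog '[200,0,0.2,0,0,0,0,200,0,0.4,0,0,0,0,200,0,0.4,0,0,0,0]' 25;python3 bar.py -u 0 0.4 0 0 0 0 -.065 471.6 300 -40
```

```text
clock: 15.62
position: [0.4699, 0.3005, -0.0307]
ee_rot: [0.483, -0.484, 0.516, -0.516]
contact_force: [0.7, -0.0, 1.2]
width: 0.0183
t 15.62 meas [ 0.4699  0.3005 -0.0307] cmd [ 0.4708  0.3002 -0.03  ] w 0.0183 f [ 0.7 -0.   1.2]
[0.01, 1.0, 0.08] [-0.0, -0.0, 0.0]
clock: 16.0
position: [0.4703, 0.3006, -0.0342]
ee_rot: [0.483, -0.483, 0.516, -0.516]
contact_force: [0.4, -0.6, -0.2]
width: 0.0181
t 16.0 meas [ 0.4703  0.3006 -0.0342] cmd [ 0.4708  0.3002 -0.034 ] w 0.0181 f [ 0.4 -0.6 -0.2]
[0.01, 0.6, 0.08] [-0.0, -0.0, -0.0]
```

```bash
for i in 1 2 3; do python3 -m jog '[200,0,0.2,0,0,0,0,200,0,0.2,0,0,0,0]' 25 | grep -E "pos|force";python3 bar.py -u 0 0.2 0 0 0 0 -.065 471.6 300 -40; done
```

```text
position: [0.4703, 0.3006, -0.0363]
contact_force: [-0.2, -0.2, 0.4]
t 16.25 meas [ 0.4703  0.3006 -0.0363] cmd [ 0.4708  0.3002 -0.036 ] w 0.0183 f [-0.2 -0.2  0.4]
[0.01, 0.4, 0.08] [-0.0, -0.0, -0.0]
position: [0.4702, 0.3006, -0.0383]
contact_force: [-0.2, 0.4, -0.1]
t 16.5 meas [ 0.4702  0.3006 -0.0383] cmd [ 0.4708  0.3002 -0.038 ] w 0.0185 f [-0.2  0.4 -0.1]
[0.01, 0.2, 0.08] [-0.0, -0.0, -0.0]
position: [0.4705, 0.3007, -0.0392]
contact_force: [-2.7, -0.5, 6.8]
t 16.75 meas [ 0.4705  0.3007 -0.0392] cmd [ 0.4708  0.3002 -0.04  ] w 0.0183 f [-2.7 -0.5  6.8]
[0.01, 0.0, 0.08] [-0.0, -0.0, -0.0]
```

```bash
python3 bar.py -.065 471.6 384.8 40  471.6 384.8 -30; python3 -m jog '[200,0,-4,0,0,0,0,125,0,-8,0,0,0,0,125,-5,-8,0,0,0,0,125,-8.45,-8,0.65,0,0,0,125,-8.45,-8,0.65,0,0,0]' 25; python3 w.py w16
```

```text
t 16.75 meas [ 0.4705  0.3007 -0.0392] cmd [ 0.4708  0.3002 -0.04  ] w 0.0183 f [-2.7 -0.5  6.8]
[-8.45, -8.0, -0.47] [-0.0, -0.0, -0.0]
[-8.45, -1.0, -0.47] [-0.0, -0.0, -0.0]
clock: 17.38
position: [0.4831, 0.3869, 0.0399]
ee_rot: [-0.485, 0.483, -0.515, 0.516]
contact_force: [-0.3, -0.6, 0.2]
width: 0.0436
17.375 [0.48311334 0.38689843 0.03990383] 0.04357034108738812 0.06
```

View pics/w16.png

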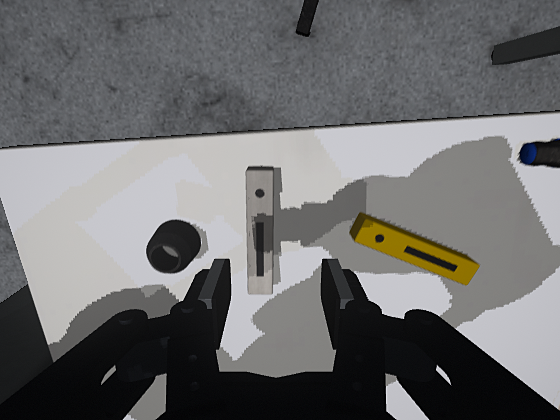

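I sent +0.65 along tool z where it should have been -0.47. The fingers are still 80 mm up, so nothing was touched. I'll correct it.

```bash
python3 - <<'E'
from h import *
upd([-8.45,-8,.65,0,0,0])
d=np.load("w16.npz");im={"tool_from_camera":d["M"],"mtx":d["K"]}
p,R=cpose()
X=np.array([wray(im,p,R,q,.017) for q in((247,167+5),(273,167+5),(272,294),(247,294))]);print(X.round(4),X.mean(0))
E
python3 bar.py -.065 471.6 384.8 40  471.6 384.8 -30
```

```text
[[0.4665 0.4243 0.017 ]
 [0.4829 0.4233 0.017 ]
 [0.4764 0.3354 0.017 ]
 [0.4585 0.3365 0.017 ]] [0.47106849 0.37989005 0.017     ]
t 17.43 meas [0.4821 0.3851 0.0395] cmd [0.4828 0.3841 0.04  ] w 0.0437 f [-0.2 -0.1  0.8]
[0.0, 0.0, -1.12] [-0.0, -0.0, -0.0]
[0.0, 7.0, -1.12] [-0.0, -0.0, -0.0]
```

```bash
python3 -m jog '[125,0.2,0,-1.1,0,0,0,125,0.2,0,-1.1,0,0,0,125,0.2,3,-1.1,0,0,0,125,0.2,5,-1.1,0,0,0,125,0.2,5,-1.1,0,0,0]' 25; python3 w.py w17;python3 bar.py -u .2 5 -1.1 0 0 0 -.065 471.6 383 -30
```

```text
clock: 18.05
position: [0.4698, 0.3817, -0.0115]
ee_rot: [0.482, -0.485, 0.516, -0.516]
contact_force: [0.8, 0.5, 0.1]
width: 0.0431
18.05 [ 0.46975461  0.38168504 -0.01151106] 0.043060845927431424 0.01
t 18.1 meas [ 0.4708  0.3824 -0.0104] cmd [ 0.4717  0.3828 -0.01  ] w 0.0436 f [-0.2  0.3  0.7]
[-0.02, 2.0, -0.01] [-0.0, -0.0, -0.0]
```

View pics/w17.png

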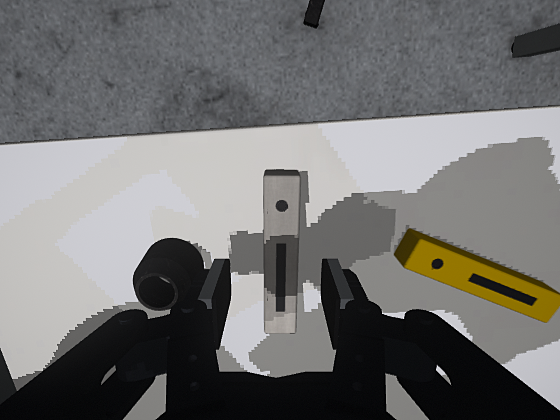

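```bash
python3 -m jog '[125,0,1,0.1,0,0,0,125,0,2,0.1,0,0,0,125,0,2,0.1,0,0,0,255,0,2,0.1,0,0,0,255,0,2,0.1,0,0,0,255,0,2,0.1,0,0,0]' 40; python3 w.py w18;python3 bar.py -u 0 2 0.1 0 0 0 -.065 471.6 383 -30
```

```text
clock: 18.85
position: [0.4726, 0.3834, -0.0298]
ee_rot: [-0.484, 0.483, -0.516, 0.516]
contact_force: [0.9, 0.1, 1.3]
width: 0.0169
18.85 [ 0.47256225  0.38340639 -0.02975423] 0.016884435712972625 -0.0
t 18.9 meas [ 0.4726  0.3834 -0.0298] cmd [ 0.4727  0.3827 -0.03  ] w 0.0163 f [0.1 0.7 1.4]
[-0.02, 0.0, -0.11] [-0.0, -0.0, -0.0]
```

View pics/w18.png

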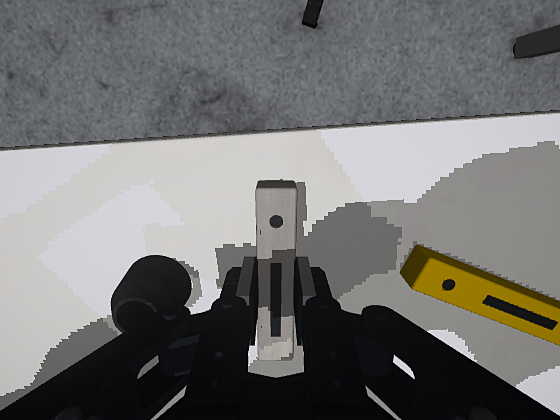

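Run:
```python
from h import *
F=np.load("F.npy")
d=np.load("w18.npz");im={"tool_from_camera":d["M"],"mtx":d["K"]}
p,R=cpose()
X=np.array([wray(im,p,R,q,.017) for q in((258,189),(295,189),(292,359),(258,359))]);print(X.round(4),R.inv().apply(X.mean(0)-p))
rel(fw(F,np.array([[98,-7,100]])/1e3),F[2])
```

```text
[[0.4674 0.428  0.017 ]
 [0.4831 0.427  0.017 ]
 [0.4775 0.339  0.017 ]
 [0.4603 0.3401 0.017 ]] [-0.00075481 -0.047      -0.00067254]
t 18.9 meas [ 0.4726  0.3834 -0.0298] cmd [ 0.4727  0.3827 -0.03  ] w 0.0163 f [0.1 0.7 1.4]
[39.34, -13.0, 21.83] [-0.0, -2.56, -0.0]
```

```bash
python3 -m jog '[255,0,-2,0,0,0,0,255,0,-7,0,0,0,0,255,0,-13,0,0,0,0,255,5,-16,3,0,0,0,255,10,-16,6,0,-0.6,0,255,16,-16,9,0,-1.2,0,255,22,-16,12,0,-1.8,0,255,28,-16,15,0,-2.4,0,255,34,-15,18.5,0,-2.55,0,255,39.3,-13,21.8,0,-2.55,0,255,39.3,-13,21.8,0,-2.55,0,255,39.3,-13,21.8,0,-2.55,0]' 40;python3 tgt.py -u 39.3 -13 21.8 0 -2.55 0 98 -7 40;python3 w.py w19
```

```text
clock: 20.4
position: [0.6637, -0.0243, 0.0985]
ee_rot: [-0.566, 0.567, -0.424, 0.422]
contact_force: [0.5, 1.0, -1.0]
width: 0.0165
t 20.4 meas [ 0.6637 -0.0243  0.0985] cmd [ 0.6646 -0.0236  0.1   ] w 0.0165 f [ 0.5  1.  -1. ]
[0.04, 6.0, 0.01] [0.0, -0.01, 0.0]
20.4 [ 0.66372968 -0.02425023  0.09847976] 0.016520573752085425 0.05
```

View pics/w19.png

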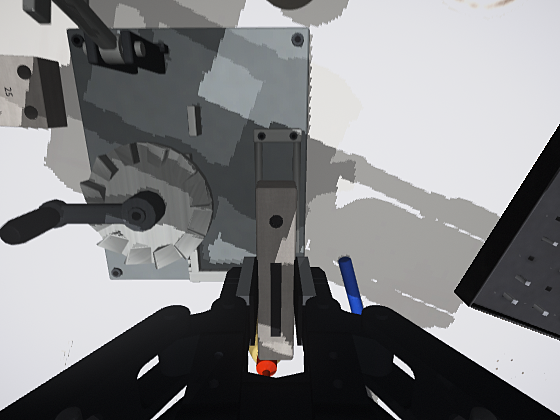

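Run:
```python
from h import *
t=cv2.imread("pics/w19.png");cv2.imwrite("pics/w19c.png",cv2.resize(t[100:290,180:340],None,fx=3.1,fy=3.1,interpolation=cv2.INTER_CUBIC))
d=np.load("w19.npz");im={"tool_from_camera":d["M"],"mtx":d["K"]}
p,R=cpose();F=np.load("F.npy")
P=np.array([(-58,128,12),(122,128,12),(-58,-80,12),(0,0,66)])/1e3
uv=np.array([(67,29),(311,28),(108,279),(143,208)])
print(wproj(im,p,R,fw(F,P)).round(1))
s=least_squares(lambda F:(wproj(im,p,R,fw(F,P))-uv).ravel(),F);print(s.x,s.fun.round(1))
np.save("F2.npy",s.x)
```

```text
[[ 65.   28. ]
 [309.   28.1]
 [108.1 279.5]
 [135.8 215.7]]
[ 0.57098715 -0.04358922  0.29262919] [ 0.9 -2.8  1.2 -2.   2.6 -0.7 -3.9  6. ]
```

View pics/w19c.png

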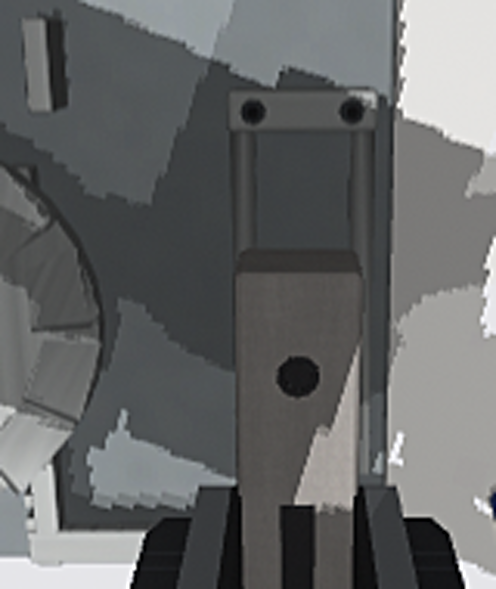

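Run:
```python
from h import *
d=np.load("w19.npz");im={"tool_from_camera":d["M"],"mtx":d["K"]}
p,R=cpose();F=np.load("F.npy")
for q,z in (((232,95),.028),((376,92),.028),((378,130),.028),((230,131),.028),((233,200),.018),((373,200),.018),((255,200),.015),((350,200),.015)):
    X=wray(im,p,R,crop(q,3.1,180,100),z);print(q,ff(F,X).round(4))
# bar
T=[]
for q in ((237,270),(361,270)):
    X=wray(im,p,R,crop(q,3.1,180,100),.147);print(ff(F,X).round(4))
```

```text
(232, 95) [0.0814 0.0556]
(376, 92) [0.1166 0.0564]
(378, 130) [0.1173 0.0472]
(230, 131) [0.0808 0.047 ]
(233, 200) [0.0806 0.0283]
(373, 200) [0.1172 0.0283]
(255, 200) [0.0862 0.0278]
(350, 200) [0.1113 0.0278]
[0.0892 0.0395]
[0.1061 0.0395]
```

```bash
python3 -m jog '[255,0.1,3,0.1,0,0,0,255,0.1,6,0.1,0,0,0,255,0.1,8,0.1,0,0,0,255,0.1,9.3,0.1,0,0,0,255,0.1,9.3,0.1,0,0,0,255,0.1,9.3,0.1,0,0,0]' 40;python3 tgt.py -u 0.1 9.3 0.1 0 0 0 98 -7 40;python3 w.py w20
python3 - <<'E'
import cv2
t=cv2.imread("pics/w20.png");cv2.imwrite("pics/w20c.png",cv2.resize(t[100:290,180:370],None,fx=3.1,fy=3.1,interpolation=cv2.INTER_CUBIC))
E
```

```text
clock: 21.2
position: [0.6662, -0.0233, 0.0081]
ee_rot: [0.568, -0.567, 0.421, -0.423]
contact_force: [0.3, -0.5, -1.6]
width: 0.0166
t 21.2 meas [ 0.6662 -0.0233  0.0081] cmd [ 0.6659 -0.0243  0.007 ] w 0.0166 f [ 0.3 -0.5 -1.6]
[-0.06, -3.3, -0.09] [0.0, -0.01, 0.0]
21.2 [ 0.66619813 -0.02332783  0.00811297] 0.016611722678670345 0.0
```

View pics/w20.png

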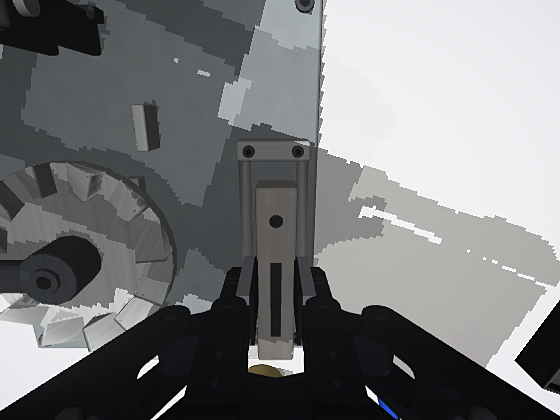

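View pics/w20c.png

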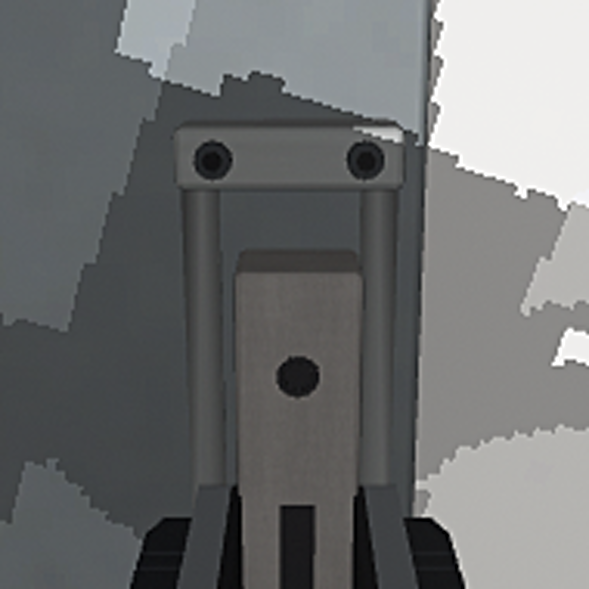

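Run:
```python
from h import *
d=np.load("w20.npz");im={"tool_from_camera":d["M"],"mtx":d["K"]}
p,R=cpose();F=np.load("F.npy")
for q,z in (((176,188),.028),((404,188),.028),((188,250),.018),((397,250),.018),((220,250),.015),((360,250),.015),((237,272),.054),((361,272),.054)):
    X=wray(im,p,R,crop(q,3.1,180,100),z);print(q,z,ff(F,X).round(4))
```

```text
(176, 188) 0.028 [0.0791 0.0458]
(404, 188) 0.028 [0.1154 0.0458]
(188, 250) 0.018 [0.0796 0.0337]
(397, 250) 0.018 [0.1156 0.0337]
(220, 250) 0.015 [0.0849 0.033 ]
(360, 250) 0.015 [0.1094 0.033 ]
(237, 272) 0.054 [0.0902 0.0382]
(361, 272) 0.054 [0.1072 0.0382]
```

```bash
python3 -m jog '[255,0,0.4,-0.13,0,0,0,255,0,1,-0.13,0,0,0,255,0,1.5,-0.13,0,0,0,255,0,1.9,-0.13,0,0,0,255,0,1.9,-0.13,0,0,0]' 40;python3 tgt.py -u 0 1.9 -0.13 0 0 0;python3 w.py w21; python3 -m jog '[255,0,0.3,0,0,0,0,255,0,0.5,0,0,0,0,255,0,0.5,0,0,0,0]' 40;python3 tgt.py -u 0 .5 0 0 0 0;python3 w.py w22
```

```text
clock: 21.88
position: [0.6638, -0.0242, -0.0127]
ee_rot: [-0.567, 0.567, -0.423, 0.422]
contact_force: [-0.0, 0.4, -1.7]
width: 0.0169
21.875 [ 0.66379815 -0.02421931 -0.01272368] 0.01690739631170769 -0.0
clock: 22.3
position: [0.664, -0.0242, -0.0173]
ee_rot: [-0.567, 0.567, -0.422, 0.422]
contact_force: [-0.2, -0.4, -1.3]
width: 0.0166
22.3 [ 0.66397167 -0.02421352 -0.01730612] 0.016605882166536932 -0.0
```

View pics/w22.png

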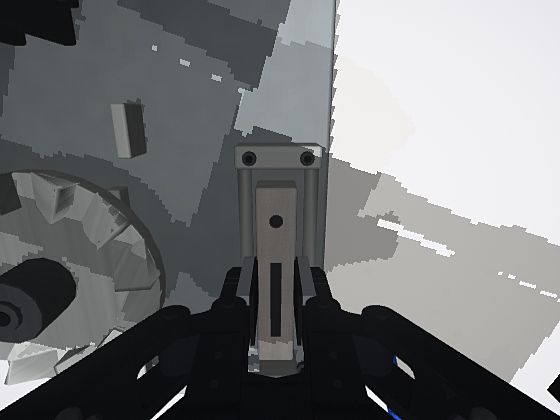

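```bash
for i in 1 2; do python3 -m jog '[255,0,0.1,0,0,0,0,255,0,0.1,0,0,0,0]' 40|grep -E "posi|force";python3 tgt.py -u 0 .1 0 0 0 0; done
```

```text
position: [0.6644, -0.0242, -0.0177]
contact_force: [-0.9, 0.0, 1.3]
position: [0.6644, -0.0243, -0.0178]
contact_force: [-2.4, 0.9, 6.4]
```

```bash
python3 -m jog '[255,0,-0.1,0,0,0,0,150,0,-0.1,0,0,0,0,150,0,-0.1,0,0,0,0,150,0,-2,0,0,0,0,150,0,-6,0,0,0,0,150,-2,-12,0,0,0,0,150,-4,-15,0,0,0,0,150,-4,-15,0,0,0,0]' 25;python3 tgt.py -u -4 -15 0 0 0 0;python3 w.py w23
```

```text
clock: 23.85
position: [0.6545, 0.0152, 0.1342]
ee_rot: [0.569, -0.566, 0.42, -0.424]
contact_force: [-0.5, 0.1, -0.5]
width: 0.0353
23.85 [0.654481   0.01516794 0.13420845] 0.03528602429516325 0.06
```

View pics/w23.png

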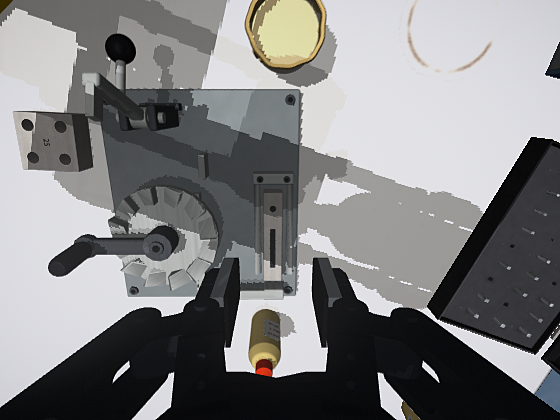

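```bash
python3 tgt.py 0 148 110 0 148 30
```

```text
t 23.9 meas [0.6532 0.0144 0.1318] cmd [0.6531 0.0136 0.131 ] w 0.0354 f [-0.6 -0.9 -0.5]
[-11.55, 2.1, -9.77] [0.0, -0.01, 0.0]
[-11.55, 10.1, -9.77] [0.0, -0.01, 0.0]
```

```bash
python3 -m jog '[130,-4,-1,-3.5,0,0,0,130,-8,0,-7,0,0,0,130,-11.5,2.1,-9.8,0,0,0,130,-11.5,2.1,-9.8,0,0,0,130,-11.5,2.1,-9.8,0,0,0]' 20;python3 tgt.py -u -11.5 2.1 -9.8 0 0 0;python3 w.py w24
```

```text
clock: 24.52
position: [0.5262, 0.0956, 0.1089]
ee_rot: [-0.567, 0.568, -0.422, 0.422]
contact_force: [0.1, -0.1, 0.4]
width: 0.0418
24.525 [0.52624546 0.09555773 0.10888612] 0.041814414032904125 0.0
```

View pics/w24.png

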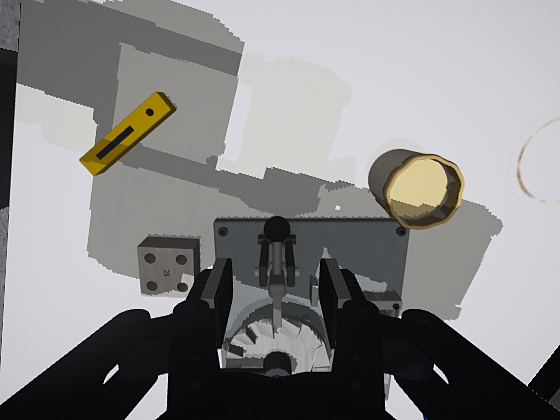

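Run:
```python
from h import *
d=np.load("w24.npz");im={"tool_from_camera":d["M"],"mtx":d["K"]}
p,R=cpose();F=np.load("F.npy")
X=wray(im,p,R,(277,228),.084);print(ff(F,X),R.inv().apply(X-p)*100)
```

```text
[0.00024366 0.14797451] [-0.04425015  2.6         0.05467708]
```

```bash
python3 -m jog '[130,0,3,0,0,0,0,130,0,6,0,0,0,0,130,0,8,0,0,0,0,130,0,8,0,0,0,0,255,0,8,0,0,0,0,255,0,8,0,0,0,0,255,0,8,0,0,0,0,255,0,8,0,0,0,0]' 20;python3 tgt.py -u 0 8 0 0 0 0;python3 w.py w25
```

```text
clock: 25.58
position: [0.5268, 0.0957, 0.0308]
ee_rot: [0.567, -0.567, 0.421, -0.423]
contact_force: [0.9, -4.1, 2.4]
width: 0.016
25.575 [0.52679864 0.09567417 0.0307647 ] 0.015978206752914746 -0.0
```

View pics/w25.png

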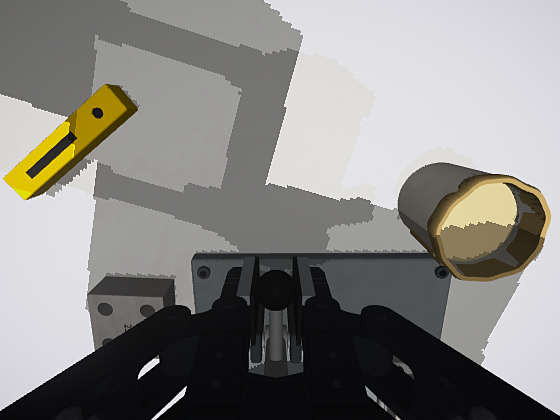

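```bash
python3 -m jog '[255,0.41,-0.71,0,0,0,0,255,0.94,-1.33,0,0,0,0,255,1.56,-1.86,0,0,0,0,255,2.27,-2.27,0,0,0,0,255,3.04,-2.55,0,0,0,0,255,4.26,-2.71,0,0,0,0,255,5.08,-2.64,0,0,0,0,255,5.87,-2.43,0,0,0,0,255,6.61,-2.08,0,0,0,0,255,6.61,-2.08,0,0,0,0]' 20;python3 tgt.py -u 6.61 -2.08 0 0 0 0;python3 w.py w26
```

```text
clock: 26.88
position: [0.546, 0.0314, 0.0508]
ee_rot: [-0.567, 0.567, -0.422, 0.423]
contact_force: [4.3, -1.2, 5.7]
width: 0.016
26.875 [0.54595221 0.03137457 0.05077529] 0.016033435420514077 0.01
```

View pics/w26.png

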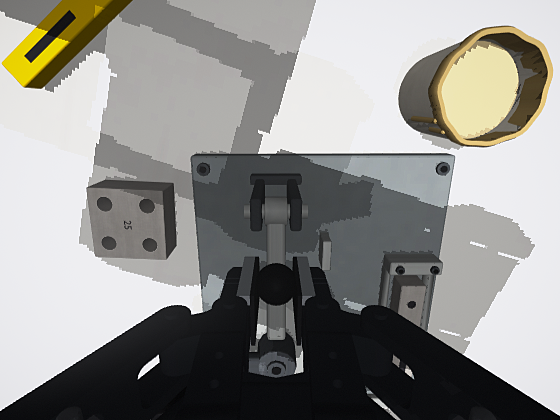

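```bash
python3 -m jog '[255,0.48,-0.0,0,0,0,0,255,0.5,0.35,0,0,0,0,255,0.5,0.35,0,0,0,0,130,0.5,0.35,0,0,0,0,130,0.5,0.35,0,0,0,0,130,0.5,0.35,0,0,0,0]' 20;python3 tgt.py -u .5 .35 0 0 0 0;python3 w.py w27
```

```text
clock: 27.68
position: [0.5448, 0.0282, 0.0465]
ee_rot: [-0.567, 0.568, -0.423, 0.421]
contact_force: [0.4, -0.5, -0.2]
width: 0.0421
27.675 [0.54476747 0.02822487 0.04646106] 0.042103925196549825 -0.0
```

View pics/w27.png

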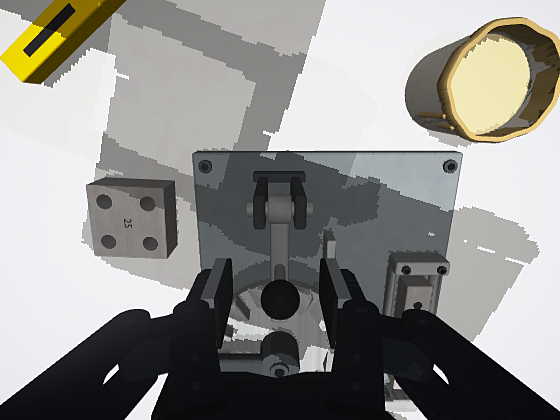

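Pawl released and down. I'll lift away and inspect everything.

```bash
python3 -m jog '[130,0,-3,0,0,0,0,130,0,-8,0,0,0,0,130,0,-14,0,0,0,0,130,-3,-19,0,0,0,0,130,-5,-22,0,0,0,0,130,-5,-22,0,0,0,0,130,-5,-22,0,0,0,0]' 20;python3 tgt.py -u -5 -22 0 0 0 0;python3 w.py w28;python3 - <<'E'
import cv2
t=cv2.imread("pics/w28.png");cv2.imwrite("pics/w28c.png",cv2.resize(t[130:330,190:370],None,fx=3,fy=3,interpolation=cv2.INTER_CUBIC))
E
```

```text
clock: 28.6
position: [0.5311, 0.0756, 0.2659]
ee_rot: [-0.567, 0.568, -0.423, 0.422]
contact_force: [-0.5, 0.3, -0.8]
width: 0.0417
28.6 [0.53111058 0.07557304 0.2658967 ] 0.04165131239118245 0.01
```

View pics/w28.png

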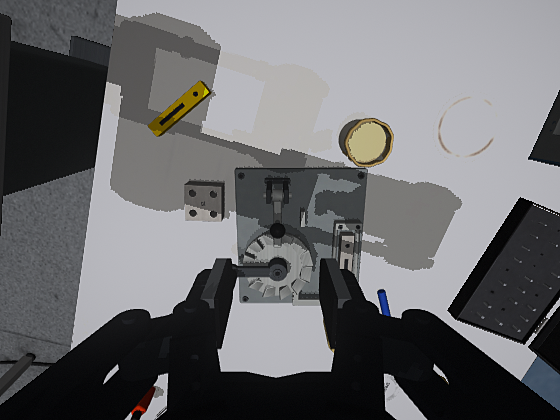

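View pics/w28c.png

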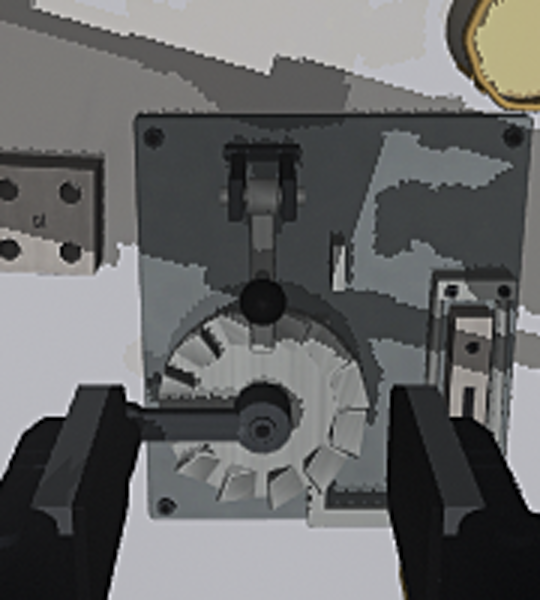

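```bash
python3 -m jog '[0,5,0,1.5,0,0,0,0,10,0,3,0,0,0,0,13,0,4,0,0,0,0,13,0,4,0,0,0,0,13,0,4,0,0,0]' 20;python3 tgt.py -u 13 0 4 0 0 0;python3 w.py w29;python3 - <<'E'
import cv2
from h import *
t=cv2.imread("pics/w29.png");cv2.imwrite("pics/w29c.png",cv2.resize(t[60:260,150:400],None,fx=3,fy=3,interpolation=cv2.INTER_CUBIC))
C=cams();s=C["scene"]["color"];cv2.imwrite("pics/s29.png",cv2.resize(s[165:275,210:340],None,fx=5,fy=5,interpolation=cv2.INTER_CUBIC))
E
```

```text
clock: 29.28
position: [0.6065, -0.037, 0.2656]
ee_rot: [-0.567, 0.567, -0.424, 0.421]
contact_force: [0.3, -0.2, -0.7]
width: 0.0854
29.275 [ 0.6064794  -0.03699183  0.26563967] 0.0853734764391581 0.02
```

View pics/w29.png

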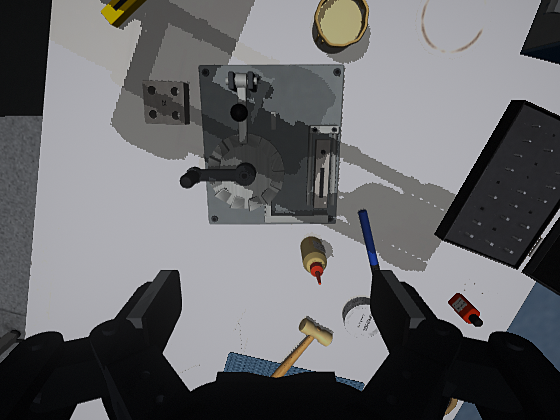

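View pics/w29c.png

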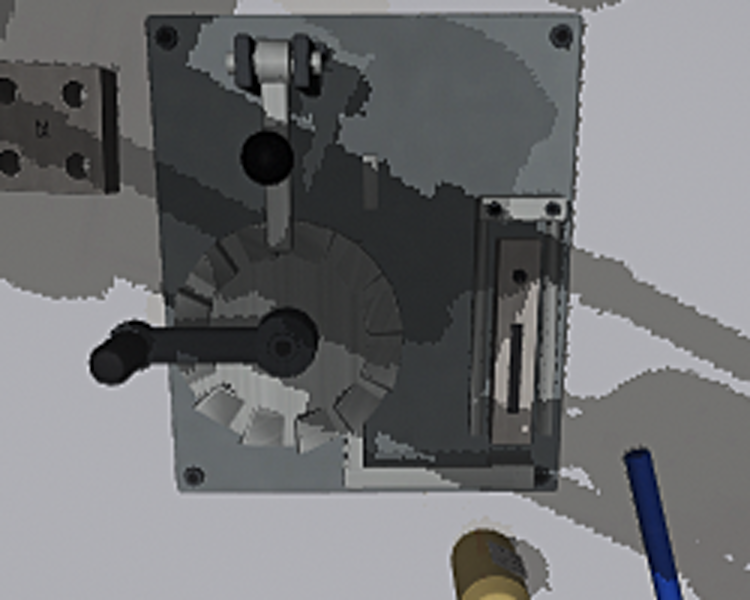

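View pics/s29.png

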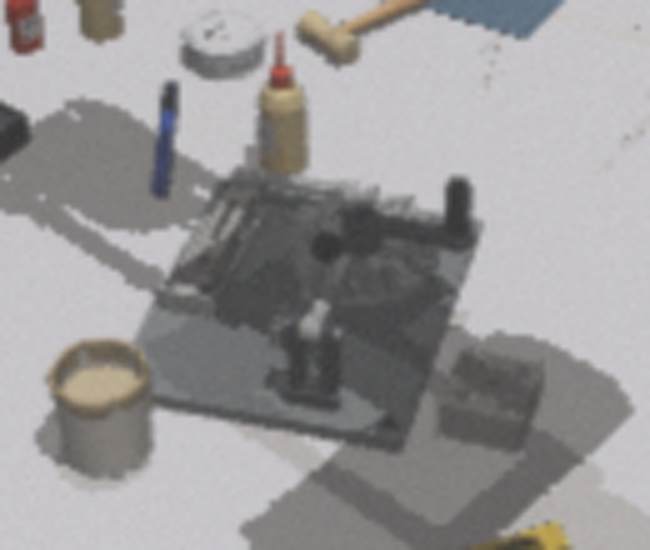

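Run:
```python
from h import *
d=np.load("w29.npz");im={"tool_from_camera":d["M"],"mtx":d["K"]}
p,R=cpose();F=np.load("F.npy")
P=np.array([(-58,128,12),(122,128,12),(122,-80,12),(-58,-80,12)])/1e3
uv=crop([(148,15),(581,17),(557,491),(179,490)],3,150,60)
s=least_squares(lambda F:(wproj(im,p,R,fw(F,P))-uv).ravel(),F);F=s.x;print(F,s.fun.round(1))
for n,q,z in (("knobtop",(109,362),.102),("hub",(284,347),.066),("ball",(267,158),.098),("bar far",(519,239),.029),("bar near",(513,443),.029),("stop L",(480,219),.028),("stop R",(569,219),.028)):
    print(n,ff(F,wray(im,p,R,crop(q,3,150,60),z)).round(4))
for i in((0,72,98),(-60,0,102),(0,0,66)): print(i,(wproj(im,p,R,fw(F,np.array([i])/1e3))-[150,60])*3+1)
```

```text
[ 0.5714136  -0.04656423  0.29265982] [-0.7 -0.1  1.2 -0.8  0.   0.5 -0.6  0.9]
knobtop [-0.06   0.002]
hub [-0.0001  0.0004]
ball [-0.0009  0.0725]
bar far [0.0966 0.0392]
bar near [ 0.0977 -0.0504]
stop L [0.08   0.0473]
stop R [0.1173 0.0473]
(0, 72, 98) [[269.68282214 159.42588772]]
(-60, 0, 102) [[109.35975199 367.51830166]]
(0, 0, 66) [[284.27922221 348.10026248]]
```

Run:
```python
from rig import *
print(get_state()["clock"]);print(sign_off())
```

```text
29.425
the job is handed in; nothing more can be done
None
```

The feeder is reloaded and the job was handed in at 29.4 s of the 72 s allowed. I flipped the pawl over and wound the crank clockwise onto its stop. Then I laid the steel bar in the channel, swung the pawl back into the teeth and moved the open gripper clear.

**Last checks (wrist camera, fitted to the plate corners):**
- **Pawl:** the ball is at feeder y 72.5 mm against 72 mm expected when down, so the pawl sits in a tooth gap. I did not turn the wheel against it to test that it holds.
- **Crank:** the knob is at (-60, 2) mm against (-60, 0) at home. At the stop, the push force rose to 18 N without the knob moving.
- **Bar:** its centre is at about (97, -6) mm against the seat at (98, -7). It lies flat between the lips, and I felt it touch the channel floor before letting go.
- **Bystanders:** the oiler, glue pot and setup block stand as at the start. I kept clear of the loupe, feeler gauge and red bottle, but did not photograph them again at the end.

**What disagreed or went wrong:**
- **Fingertip position:** the real fingertips end about 39 mm behind the reported TCP. My first grasp of the ball therefore closed on air; I found the offset from the pictures, confirmed it by touching the table, and allowed for it from then on.
- **Camera positions:** feeder positions from different views disagreed by a few millimetres, so I re-aimed from the wrist picture before each grasp.
- **Mistyped shift:** I sent one wrong sideways move above the bar. It touched nothing, and I corrected it.

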